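# Clear the filings tray and hang it on the latch peg

## Robot

A 6-joint arm with a two-finger parallel gripper is mounted at the origin on the work surface. World frame = base frame: x ahead of the robot, y to its left, z up, the work surface at z = 0. Lengths are in mm, angles in degrees, forces in N, time in s.
With the tool pointing down it reaches from about 350 to 850 mm from the base axis. Payload 8.1 kg.
Tool frame: the origin (TCP) lies at the very end of the fingers, on their centre line; the grasp point (between the pads) lies grip_depth behind it (grip_depth is the distance from the TCP to the grasp point, in mm); z points along the fingers, y is the direction in which the jaws open and shut (so a half turn about z gives the same grasp; the last joint's range is limited). The gripper opens to 85 mm and grips with 20 to 120 N. Pads are 22 mm wide; open, the fingers measure 114 mm over their backs; the gripper's body (76 mm by 85 mm) begins 54 mm behind the grasp point. The pads swing forward as they close: fully open they stand 13 mm farther back than shut.
Start: joints at [58.934, 7.471, 85.268, -0, 87.261, -4.893], TCP at [264.627, 538.496, 231.292] pointing down, gripper open.
Joint ranges: [-169.43, 169.43], [-51.17, 129.36], [1.28, 143.12], [-76.62, 256.62], [0, 156.53], [-152.29, 152.29]. Speed limits (degrees/s): [136.94, 136.94, 159.86, 180, 180, 180].

## Interface

Orientations are given as [roll, pitch, yaw] about the fixed x, y, z axes, in that order (R = Rz(yaw) Ry(pitch) Rx(roll)).
In Python, from bench import * gives the robot as it stands.
- The arm moves only by the tool step_arm, never from a script. Its argument "plan" is a list of rows, each an object of numbers: "grip": the finger opening in cm, from 0 to 8.54; "tx", "ty", "tz": the shift along the tool's x, y, z in cm; "ax", "ay", "az": the turn, a rotation vector about the tool's x, y, z in degrees. In form: [{"grip": .., "tx": .., "ty": .., "tz": .., "ax": .., "ay": .., "az": ..}, ...]. A call has 1 to 8 rows; each row shifts and turns the commanded pose from where the row before left it, along the tool's axes as they then stand; what a row does not reach is not made up. A row lasts 1/12 s, in which the tool goes at most 41.7 mm and 7.16 degrees, less where a joint would pass 70% of its speed; a pose out of reach is approached as far as the arm can. A call with a gripper value outside its range is refused whole. The fingers move at their own pace and stop on an object; "newtons" is the grip in N (left out, the last holds). Time passes only in rows, so rows that do not move let the fingers close. It gives the time, the measured TCP pose, the force and the opening at its end, in the units of the state.
- sense(): the state, without advancing time (a new reading comes with each control period).
- snapshot(name): name is "scene" or "top" or "wrist"; returns the picture (420x560x3 uint8, red, green, blue); there is no depth.
- camera_model(name): a dict with "intrinsics" (3x3 intrinsics, pixels), "pose" (4x4, takes a point from camera to world coordinates); the wrist camera has in their place "T_tool_cam" (4x4, takes a point from camera to tool coordinates, whose origin is the TCP and whose axes are the flange's). Camera axes: x right, y down, z forward; pixel columns grow to the right and rows downward; lengths in mm; the calibration is good to about 2 mm. A picture is of the moment at which its call begins: read the wrist's pose just before it. camera_model takes no time and is no camera call.
- hand_in(): hands the job in, once; it reports no verdict.
The state is a dict: "time": time; "joint_pos": joint angles; "qd": joint speeds; "joint_efforts": joint torques, N m; "tool_pos": TCP position; "tcp_rot": TCP orientation; "ft_force": force on the tool from outside, world axes, zero at the start; "wrist_torque": the same for the moment, N m; "finger_gap": finger opening in mm.
Only numpy, scipy, OpenCV 4.12 (cv2) and the standard library are available. Lean on these libraries where they do the work, as an engineer would, in place of code of your own. Each camera call takes 0.05 s, during which the arm holds its last target.

## Task

Take the wooden ring former out of the filings tray and stand it upright, wholly on the round green pad. Then hang the empty tray by its eye on the peg of the stand, far enough on that the red flap is lifted by the eye plate and falls shut again in front of it, and let go. Leave everything else on the bench where it is.

Things in the scene. Friction and masses are not known exactly. Their poses are not given: they have to be found in the camera images.
- tray: Loose open aluminium tray, 0.15 kg. Origin: centre of the pan's underside; z up, +x towards its upright blue eye plate, -x towards its handle. Pan 100 mm (x) by 90 mm (y), floor 4 mm thick, walls 25 mm high, 3 mm thick. Eye plate at the rear edge: 5 mm thick (x 50 to 55 mm), 54 mm wide, up to z 118 mm; 13 mm of plate lies above the eye.
- eye (a point): Centre of the eye (the 30 mm hole) in the tray's eye plate: at x 52.5, y 0, z 90 mm in the tray's frame. The hole's axis is the tray's x axis.
- handle (a point): Middle of the tray's handle, at x -79, y 0, z 30 mm in the tray's frame: a straight wooden bar along the tray's x, 58 mm long (x -108 to -50 mm), 20 mm wide (y), 20 mm high (z 20 to 40 mm). Grip it from above across its width, firmly (the tray's weight hangs about 80 mm to one side).
- former: Turned wooden ring former, about 0.1 kg, loose, standing upright on the tray's floor. Origin: centre of its underside; z is its axis. Round foot 54 mm in diameter, 14 mm high, with a brass collar of 36 mm diameter up to 20 mm; above it a plain round stem 28 mm in diameter, up to 110 mm high in all.
- former_grip (a point): Point on the former's axis, 88 mm above its underside, on the stem 28 mm in diameter: a good height to grip from above (any yaw; beware of the eye plate beside it).
- pad: Round green pad fixed flat on the bench, 110 mm in diameter, 4 mm thick, small black dot in the middle. Origin: centre of its underside, on the bench top.
- stand: Dark steel stand, fixed. Origin: centre of its base plate's underside (220 x 120 x 8 mm); z up. Post 24 mm wide, front face at x 100 mm, 268 mm high. From it a peg 10 mm thick points to -x, rising 12 degrees to its free tip. Above, an arm (to x 19, z 250 mm up) with two cheeks (x 22 to 38, y to 19 either side, lowest z 232 mm) holds the flap. Hung tray: rear against the post.
- peg_root (a point): Where the peg's axis meets the post's front face: x 100, y 0, z 175 mm in the stand's frame.
- peg_tip (a point): Free end of the peg's axis: x 20, y 0, z 192 mm in the stand's frame (rounded end, 5 mm beyond). The eye goes on over this tip, moving towards +x of the stand.
- flap (a joint): Red gravity flap, 26 mm wide, 52 mm long, 30 g, hinged above the peg at stand x 30, z 240 mm. rad: 0 = shut, leaning 25 degrees towards the post, edge 2 mm above the peg; grows to 1.05 as the edge swings to the post and up. Never opens outward. A plate pushed along the peg lifts it with under 1 N; it drops behind the plate by itself once that is within 20 mm of the post.
- flap_edge (a point): Middle of the flap's free lower edge; when shut at x 52, y 0, z 193 mm in the stand's frame.
- tin_rust: Bystander: copper-coloured tin 79 mm in diameter, 95 mm high, with tools standing in it up to 190 mm. Origin: centre of underside.
- tin_grey: Bystander: dark grey tin of the same size, also with tools up to 190 mm. Origin: centre of underside.
- jar: Bystander: amber glass jar 66 mm in diameter, 150 mm high. Origin: centre of underside.
- calliper: Bystander: flat steel calliper, 200 mm long (its x), jaws reaching 52 mm to +y, 9 mm high. Origin: middle of its beam, underside.
- hammer: Bystander: small hammer lying flat, about 200 mm long along its x, head at +x. Origin: underside, about its middle.
- offcut_dark: Bystander: dark wooden block 60 x 45 x 35 mm high. Origin: centre of underside.
- offcut_pale: Bystander: pale wooden block 65 x 45 x 30 mm high. Origin: centre of underside.
Things that resemble listed ones, but are neither listed nor needed, are in the scene too. Of the things that look like the pad, take the one that is nearest to the robot's base at the start.

How it is judged:
By the outcome, as a careful person would: the job done as asked, in the order asked, and still so for the second after the job is handed in, with the robot touching nothing.
It also fails if it takes over 61 s, if anything falls off the work surface, if the arm or the gripper's body presses on something with over 40 N, if the wrist force passes 120 N, or if a joint passes its speed limit or range.

## Working session

There is one attempt and no reset: what is moved stays moved. The work goes in short steps, Python scripts to look and compute and a tool call to move; the robot and the scene stay as the last step left them, time stands still between calls to the robot, and variables do not carry over. Pictures are saved under pics/ and viewed, and the job is handed in when it is done.

Besides the shell and the picture viewer there is one more tool, called after "Request:" by a JSON object that holds its "fn" and its "kwargs". step_arm: Moves the arm, as the interface text tells. Its arguments: {"type":"object","properties":{"plan":{"type":"array","items":{"type":"object","properties":{"grip":{"type":"number"},"tx":{"type":"number"},"ty":{"type":"number"},"tz":{"type":"number"},"ax":{"type":"number"},"ay":{"type":"number"},"az":{"type":"number"}}}},"newtons":{"type":"number"}},"required":["plan"]}

```bash
ls; mkdir -p pics
python3 - <<'E'
from bench import *
import cv2
print(sense())
for n in ["scene","top","wrist"]:
    im=snapshot(n); cv2.imwrite(f"pics/{n}0.png",im[:,:,::-1])
    print(n,camera_model(n))
E
```

```text
pics
{'time': 0.0, 'joint_pos': array([ 5.89342434e+01,  7.51687318e+00,  8.53303470e+01,  4.94103753e-05,
        8.72618553e+01, -4.89391815e+00]), 'qd': array([-0.00206543, -0.02246061,  0.08477831, -0.086655  , -0.01917599,
        0.00901981]), 'joint_efforts': array([-2.52841583e-04, -5.69410586e+01, -5.00544333e+01, -4.31786812e-04,
        1.51517481e-02, -2.81658413e-05]), 'tool_pos': array([264.33559713, 538.0081244 , 230.21580596]), 'tcp_rot': array([-1.79891326e+02, -9.35452012e-03,  1.53828150e+02]), 'ft_force': array([ 0.09120474,  0.43175068, -0.43370086]), 'wrist_torque': array([ 0.01359189, -0.03851256,  0.01968978]), 'finger_gap': 85.30480420110284}
scene {'intrinsics': array([[443.12441433,   0.        , 282.51313316],
       [  0.        , 443.12441433, 206.13943858],
       [  0.        ,   0.        ,   1.        ]]), 'pose': array([[-5.80757070e-01,  6.00464578e-01, -5.49694021e-01,
         1.28767691e+03],
       [ 8.14073407e-01,  4.26383115e-01, -3.94311966e-01,
         6.04787413e+02],
       [-2.39011903e-03, -6.76490746e-01, -7.36447254e-01,
         1.
[... 457 characters left out ...]
    [-7.99792869e-03, -1.12433195e-01, -9.93627098e-01,
         1.41533710e+03],
       [ 0.00000000e+00,  0.00000000e+00,  0.00000000e+00,
         1.00000000e+00]])}
wrist {'intrinsics': array([[359.56115149,   0.        , 274.61766614],
       [  0.        , 359.56115149, 206.14245523],
       [  0.        ,   0.        ,   1.        ]]), 'T_tool_cam': array([[ 1.09891279e-03, -9.54800560e-01, -2.97245157e-01,
         7.58509858e+01],
       [ 9.99998553e-01,  1.43522739e-03, -9.13201488e-04,
        -3.15497103e-01],
       [ 1.29853968e-03, -2.97243724e-01,  9.54800755e-01,
        -1.41832833e+02],
       [ 0.00000000e+00,  0.00000000e+00,  0.00000000e+00,
         1.00000000e+00]])}
```

View pics/scene0.png

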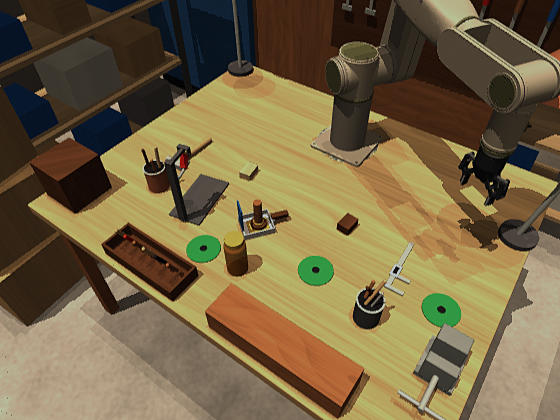

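View pics/top0.png

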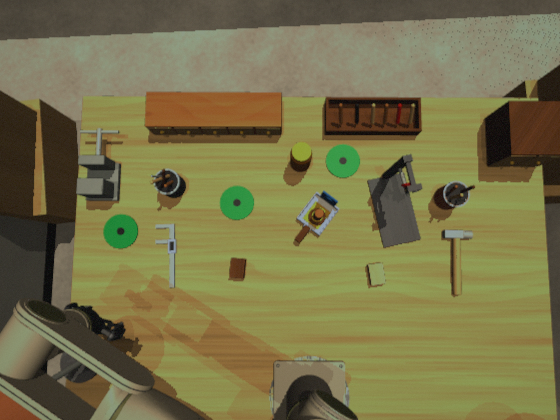

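View pics/wrist0.png

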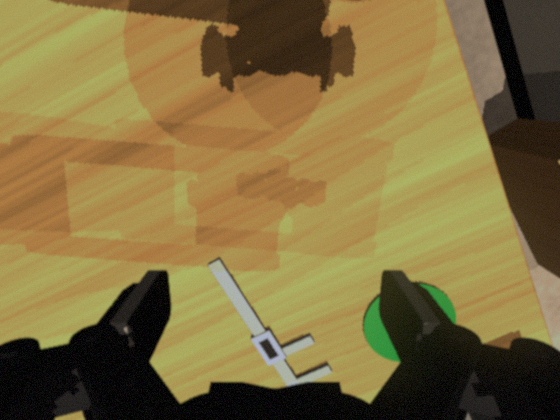

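The top view shows three green pads at (121,231), (237,203) and (343,161). The tray with the former is at (318,213), its blue eye plate at (329,199) and its handle at (302,237). The stand base is at (394,210), with the post towards the upper right. I'll measure these now.

```bash
cat > h.py <<'E'
from bench import *
import cv2, numpy as np
from scipy.spatial.transform import Rotation as Rn
def ray(cam,uv,T=None):
    m=camera_model(cam); K=m["intrinsics"]; P=m["pose"] if T is None else T@m["T_tool_cam"]
    d=P[:3,:3]@np.linalg.solve(K,[uv[0],uv[1],1.]); return P[:3,3],d
def onz(cam,uv,z,T=None):
    o,d=ray(cam,uv,T); return o+d*(z-o[2])/d[2]
def tri(a,b):
    (o1,d1),(o2,d2)=a,b
    s=np.linalg.lstsq(np.c_[d1,-d2],o2-o1,rcond=None)[0]
    p,q=o1+d1*s[0],o2+d2*s[1]; return (p+q)/2,np.linalg.norm(p-q)
def proj(cam,X,T=None):
    m=camera_model(cam); P=m["pose"] if T is None else T@m["T_tool_cam"]
    c=(np.atleast_2d(X)-P[:3,3])@P[:3,:3]; p=c@m["intrinsics"].T; return p[:,:2]/p[:,2:]
def toolT():
    s=sense(); T=np.eye(4); T[:3,:3]=Rn.from_euler('xyz',s["tcp_rot"],degrees=True).as_matrix(); T[:3,3]=s["tool_pos"]; return T
E
python3 - <<'E'
from h import *
im=cv2.imread("pics/top0.png"); hsv=cv2.cvtColor(im,cv2.COLOR_BGR2HSV)
m=cv2.inRange(hsv,(50,120,60),(75,255,255))
n,l,st,c=cv2.connectedComponentsWithStats(m)
for i in range(1,n):
    if st[i,4]>200:
        p=onz("top",c[i],4); print("pad",c[i].round(1),st[i,4],p.round(1),np.hypot(p[0],p[1]).round(1))
def crop(n,x,y,w,h,s,o):
    i=cv2.imread(f"pics/{n}0.png")[y:y+h,x:x+w]; cv2.imwrite(f"pics/{o}.png",cv2.resize(i,None,fx=s,fy=s,interpolation=cv2.INTER_CUBIC))
crop("top",280,130,150,120,5,"ct"); crop("scene",130,130,170,120,4.6,"cs")
E
```

```text
pad [342.4 160.6] 839 [ 732.9 -107.8    4. ] 740.8
pad [236.4 202.4] 864 [594.6 231.4   4. ] 638.0
pad [120.3 230.8] 883 [500.8 599.    4. ] 780.7
```

View pics/ct.png

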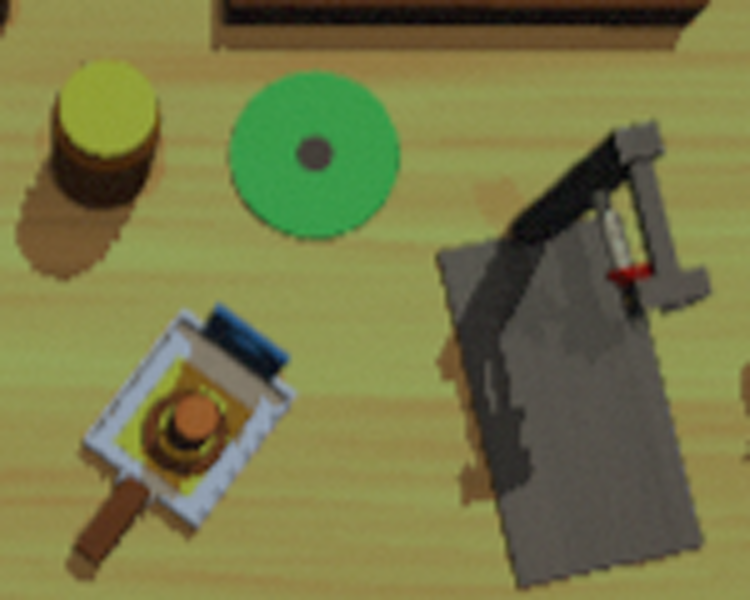

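View pics/cs.png

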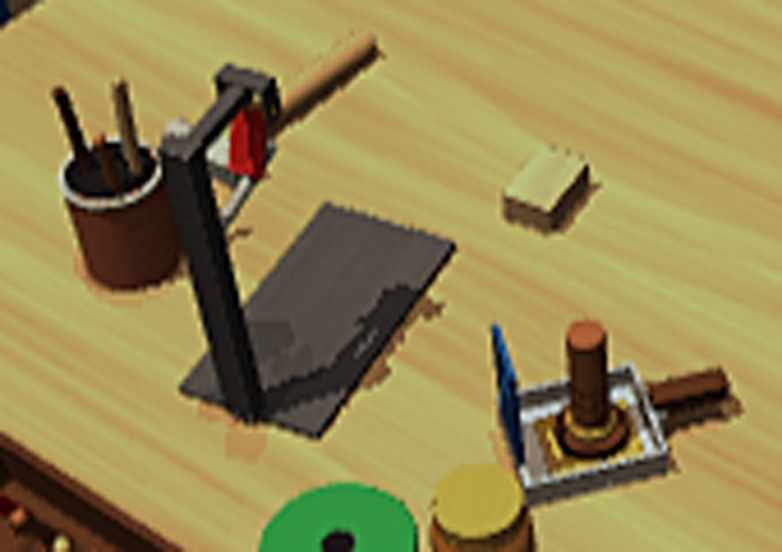

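Three things look like the pad. Their distances from the base are 741 mm at (343,161), 638 mm at (237,203) and 781 mm at (121,231), so the middle one is nearest. Next I'll confirm it in a crop and get rough poses of the tray and stand.

Run:
```python
from h import *
i=cv2.imread("pics/top0.png")[170:240,200:275]; cv2.imwrite("pics/cp.png",cv2.resize(i,None,fx=6,fy=6,interpolation=cv2.INTER_CUBIC))
f=lambda x,y:(280+x/5-.4,130+y/5-.4)
c=[onz("top",f(*p),25) for p in [(180,312),(83,440),(195,535),(297,395)]]
for p in c: print("tray corner",p.round(1))
print("tray c",np.mean(c,0).round(1))
v=(c[0]+c[3]-c[1]-c[2])/2;print("yaw",np.degrees(np.arctan2(v[1],v[0])))
print("handle end",onz("top",f(80,558),40).round(1))
print("former top",onz("top",f(196,413),114).round(1))
print("post ", )
b=[onz("top",f(*p),8) for p in [(437,255),(518,588),(703,543)]]
for p in b: print("base",p.round(1))
print("c",((b[0]+b[2])/2).round(1)); v=b[0]-b[1];print("yaw",np.degrees(np.arctan2(v[1],v[0])),np.linalg.norm(v));v=b[1]-b[2];print("yaw2",np.degrees(np.arctan2(v[1],v[0]))-90,np.linalg.norm(v))
```

```text
tray corner [626.9 -20.1  25. ]
tray corner [545.4  40.7  25. ]
tray corner [486.5 -29.4  25. ]
tray corner [574.8 -93.4  25. ]
tray c [558.4 -25.6  25. ]
yaw -36.306627921147076
handle end [471.   42.5  40. ]
former top [553.7 -23.7 114. ]
post 
base [ 667.4 -185.4    8. ]
base [ 455.7 -233.5    8. ]
base [ 484.9 -350.2    8. ]
c [ 576.1 -267.8    8. ]
yaw 12.802721246867938 217.14665379328687
yaw2 14.041764256487056 120.31212821893578
```

View pics/cp.png

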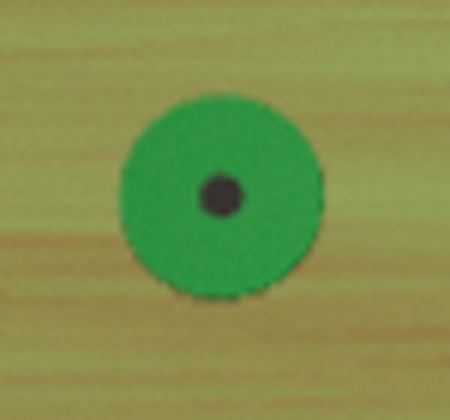

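The crop shows a round green pad with a black dot, which confirms the 638 mm one. I'll move above the tray and look with the wrist camera.

Request:
{"fn": "step_arm", "kwargs": {"plan": [{"tx":-3.18,"ty":-2.35,"tz":-0.9},{"tx":-3.18,"ty":-2.35,"tz":-0.9},{"tx":-3.18,"ty":-2.35,"tz":-0.9},{"tx":-3.18,"ty":-2.35,"tz":-0.9},{"tx":-3.18,"ty":-2.35,"tz":-0.9},{"tx":-3.18,"ty":-2.35,"tz":-0.9},{"tx":-3.18,"ty":-2.35,"tz":-0.9},{"tx":-3.18,"ty":-2.35,"tz":-0.9}]}}

```text
invalid input
```

Request:
{"fn": "step_arm", "kwargs": {"plan": [{"tx":-3.18,"ty":-2.35},{"tx":-3.18,"ty":-2.35},{"tx":-3.18,"ty":-2.35},{"tx":-3.18,"ty":-2.35},{"tx":-3.18,"ty":-2.35},{"tx":-3.18,"ty":-2.35},{"tx":-3.18,"ty":-2.35,"az":5},{"tx":-3.18,"ty":-2.35,"az":5}]}}

```text
invalid input
```

Run:
```python
from h import *
import bench; print([n for n in dir(bench) if not n.startswith('_')])
import time
s=sense(); print(s['tool_pos'],s['tcp_rot'],s['time'],s['qd'].round(1))
T=toolT(); np.save("T1.npy",T); im=snapshot("wrist"); cv2.imwrite("pics/wrist1.png",im[:,:,::-1]);
```

```text
['PlanningError', 'camera_model', 'grip_depth', 'hand_in', 'sense', 'snapshot']
[264.39800968 538.11016215 230.4420014 ] [-1.79914821e+02 -8.05507857e-03  1.53826669e+02] 0.15 [-0.  -0.1 -0.2  0.   0.1  0. ]
```

View pics/wrist1.png

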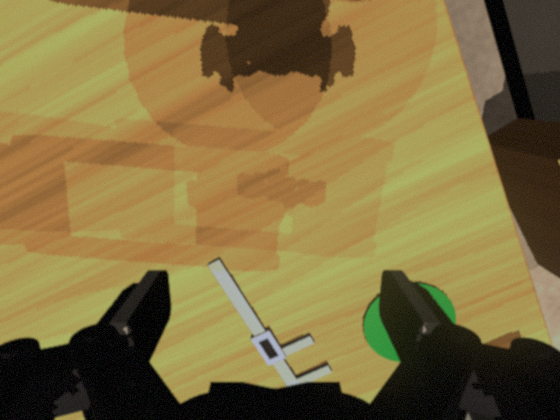

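The call was refused and the picture is unchanged. Probably every field is required in each row.

Request:
{"fn": "step_arm", "kwargs": {"plan": [{"grip":8.5,"tx":-3.18,"ty":-2.35,"tz":-0.9,"ax":0,"ay":0,"az":0},{"grip":8.5,"tx":-3.18,"ty":-2.35,"tz":-0.9,"ax":0,"ay":0,"az":0},{"grip":8.5,"tx":-3.18,"ty":-2.35,"tz":-0.9,"ax":0,"ay":0,"az":0},{"grip":8.5,"tx":-3.18,"ty":-2.35,"tz":-0.9,"ax":0,"ay":0,"az":0},{"grip":8.5,"tx":-3.18,"ty":-2.35,"tz":-0.9,"ax":0,"ay":0,"az":0},{"grip":8.5,"tx":-3.18,"ty":-2.35,"tz":-0.9,"ax":0,"ay":0,"az":0},{"grip":8.5,"tx":-3.18,"ty":-2.35,"tz":-0.9,"ax":0,"ay":0,"az":0},{"grip":8.5,"tx":-3.18,"ty":-2.35,"tz":-0.9,"ax":0,"ay":0,"az":0}], "newtons": 40}}

```text
time: 0.87
tool_pos: [410.3, 255.8, 303.7]
tcp_rot: [180.0, 0.0, 153.8]
ft_force: [0.8, 0.2, 0.4]
finger_gap: 85.3
```

Request:
{"fn": "step_arm", "kwargs": {"plan": [{"grip":8.5,"tx":-3.18,"ty":-2.35,"tz":0,"ax":0,"ay":0,"az":0},{"grip":8.5,"tx":-3.18,"ty":-2.35,"tz":0,"ax":0,"ay":0,"az":0},{"grip":8.5,"tx":-3.18,"ty":-2.35,"tz":0,"ax":0,"ay":0,"az":0},{"grip":8.5,"tx":-3.18,"ty":-2.35,"tz":0,"ax":0,"ay":0,"az":0},{"grip":8.5,"tx":-3.18,"ty":-2.35,"tz":0,"ax":0,"ay":0,"az":0},{"grip":8.5,"tx":-3.18,"ty":-2.35,"tz":0,"ax":0,"ay":0,"az":0},{"grip":8.5,"tx":-3.18,"ty":-2.35,"tz":0,"ax":0,"ay":0,"az":5},{"grip":8.5,"tx":-3.18,"ty":-2.35,"tz":0,"ax":0,"ay":0,"az":5}], "newtons": 40}}

```text
time: 1.53
tool_pos: [552.9, -26.7, 303.1]
tcp_rot: [180.0, -0.0, 143.6]
ft_force: [0.4, 1.3, 0.3]
finger_gap: 85.2
```

Run:
```python
from h import *
snapshot("wrist");snapshot("wrist")
s=sense(); print(grip_depth,s['tool_pos'],s['tcp_rot'],s['time'],s['qd'].round(1))
T=toolT(); np.save("T1.npy",T); im=snapshot("wrist"); cv2.imwrite("pics/wrist2.png",im[:,:,::-1]);
```

```text
18.700000000000003 [553.23360286 -30.11126821 302.27389212] [-1.79882451e+02  7.60368534e-03  1.43304385e+02] 1.6333 [ 4.4 -2.2  2.   2.4  1.4 -1.5]
```

View pics/wrist2.png

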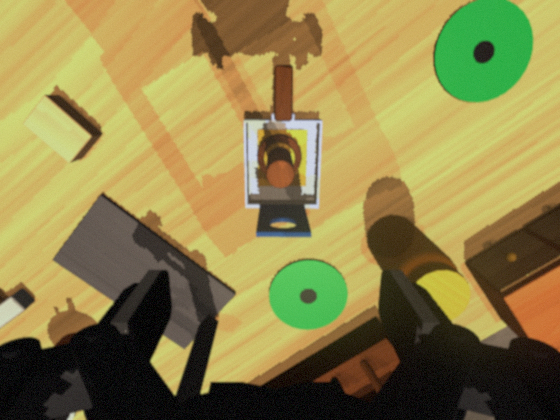

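The wrist view shows the handle at (284,90), the tray rim from (244,115) to (321,207), the former's top at (280,174), and the eye plate at (284,220) on the far side. The chosen pad should be the upper right one at (484,51).

Run:
```python
from h import *
T=np.load("T1.npy"); im=cv2.imread("pics/wrist2.png")
i=im[55:245,225:345]; cv2.imwrite("pics/cw.png",cv2.resize(i,None,fx=3.1,fy=3.1,interpolation=cv2.INTER_CUBIC))
hsv=cv2.cvtColor(im,cv2.COLOR_BGR2HSV)
m=cv2.inRange(hsv,(50,120,60),(75,255,255))
m2=cv2.morphologyEx(m,cv2.MORPH_CLOSE,np.ones((25,25)))
for c in cv2.findContours(m2,cv2.RETR_EXTERNAL,cv2.CHAIN_APPROX_NONE)[0]:
    if cv2.contourArea(c)>500:
        e=cv2.fitEllipse(c); print("pad",e[0],onz("wrist",e[0],4,T).round(1))
m=cv2.inRange(hsv,(0,90,110),(14,255,255)); m[:150]=0;m[200:]=0;m[:,:255]=0;m[:,310:]=0
n,l,st,c=cv2.connectedComponentsWithStats(m)
for k in range(1,n):
    if st[k,4]>60: print("ftop",st[k],c[k],onz("wrist",c[k],114,T).round(1), onz("wrist",(280.5,174),114,T).round(1))
```

```text
pad (307.8221740722656, 294.03570556640625) [ 731.6 -107.     4. ]
pad (483.2191162109375, 48.091957092285156) [592.  231.9   4. ]
ftop [267 150  33  39 699] [281.95135908 172.38769671] [551.9 -21.9 114. ] [552.4 -23.9 114. ]
```

View pics/cw.png

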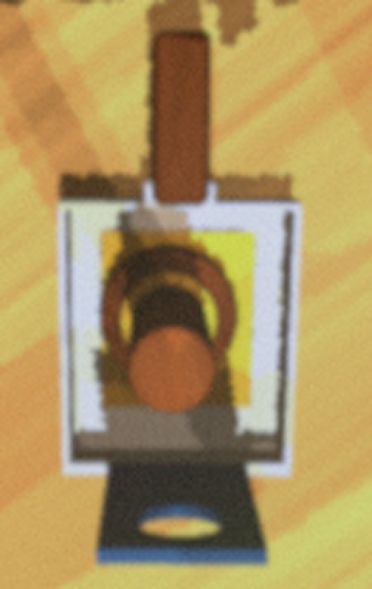

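Run:
```python
from h import *
T=np.load("T1.npy")
f=lambda x,y:(225+x/3.1-.3,55+y/3.1-.3)
c=np.array([onz("wrist",f(*p),25,T) for p in [(58,201),(302,201),(292,473),(65,473)]])
print(c.round(1),c.mean(0).round(1)); v=(c[3]+c[2]-c[0]-c[1])/2; w=(c[0]+c[3]-c[1]-c[2])/2
yaw=np.degrees(np.arctan2(v[1],v[0]));print("yaw",yaw,np.degrees(np.arctan2(w[1],w[0]))-90,np.linalg.norm(v),np.linalg.norm(w))
h0=onz("wrist",f(182,33),40,T);h1=onz("wrist",f(181,195),40,T);print("handle",h0.round(1),h1.round(1),np.degrees(np.arctan2(*(h1-h0)[[1,0]])))
e=onz("wrist",f(181,549),118,T);print("plate top mid",e.round(1))
a=np.radians(yaw);R=np.array([[np.cos(a),-np.sin(a)],[np.sin(a),np.cos(a)]])
C=c.mean(0)[:2]
for n,p in [("handle end",(-108,0)),("plate top",(50,0)),("handle mid",(-79,0))]: print(n,(C+R@p).round(1))
print("former in tray",R.T@(np.array([553,-24])-C))
s=sense();print(s['tool_pos'],s['tcp_rot'],s['time'])
```

```text
[[492.6 -30.9  25. ]
 [545.9  40.9  25. ]
 [629.8 -21.3  25. ]
 [576.5 -93.2  25. ]] [561.2 -26.1  25. ]
yaw -36.57075342366174 -216.59731780408373 104.46696695535216 89.42515729585895
handle [474.1  38.7  40. ] [516.9   6.9  40. ] -36.59470489682443
plate top mid [599.2 -55.3 118. ]
handle end [474.5  38.2]
plate top [601.4 -55.9]
handle mid [497.8  21. ]
former in tray [-7.87427097 -3.21369006]
[552.58648229 -27.61577936 302.41138438] [-1.79941216e+02 -6.12687094e-02  1.43548154e+02] 1.6833
```

Request:
{"fn": "step_arm", "kwargs": {"plan": [{"grip":8.5,"tx":0.18,"ty":0.31,"tz":3.5,"ax":0,"ay":0,"az":0},{"grip":8.5,"tx":0,"ty":0,"tz":3.5,"ax":0,"ay":0,"az":0},{"grip":8.5,"tx":0,"ty":0,"tz":3.5,"ax":0,"ay":0,"az":0},{"grip":8.5,"tx":0,"ty":0,"tz":3.5,"ax":0,"ay":0,"az":0},{"grip":8.5,"tx":0,"ty":0,"tz":3.5,"ax":0,"ay":0,"az":0},{"grip":8.5,"tx":0,"ty":0,"tz":2.5,"ax":0,"ay":0,"az":0},{"grip":8.5,"tx":0,"ty":0,"tz":1.9,"ax":0,"ay":0,"az":0},{"grip":8.5,"tx":0,"ty":0,"tz":1.0,"ax":0,"ay":0,"az":0}], "newtons": 40}}

```text
time: 2.35
tool_pos: [550.2, -19.8, 71.0]
tcp_rot: [-179.9, -0.3, 143.9]
ft_force: [-0.5, -0.1, -1.3]
finger_gap: 84.7
```

Request:
{"fn": "step_arm", "kwargs": {"plan": [{"grip":2,"tx":0,"ty":0,"tz":0,"ax":0,"ay":0,"az":0},{"grip":2,"tx":0,"ty":0,"tz":0,"ax":0,"ay":0,"az":0},{"grip":2,"tx":0,"ty":0,"tz":0,"ax":0,"ay":0,"az":0},{"grip":2,"tx":0,"ty":0,"tz":0,"ax":0,"ay":0,"az":0},{"grip":2,"tx":0,"ty":0,"tz":0,"ax":0,"ay":0,"az":0},{"grip":2,"tx":0,"ty":0,"tz":0,"ax":0,"ay":0,"az":0}], "newtons": 40}}

```text
time: 2.85
tool_pos: [553.9, -21.4, 76.0]
tcp_rot: [179.9, 0.1, 143.8]
ft_force: [-0.4, -0.4, 5.2]
finger_gap: 26.9
```

Request:
{"fn": "step_arm", "kwargs": {"plan": [{"grip":2,"tx":0,"ty":0,"tz":-1.5,"ax":0,"ay":0,"az":0},{"grip":2,"tx":0,"ty":0,"tz":-2.5,"ax":0,"ay":0,"az":0},{"grip":2,"tx":0,"ty":0,"tz":-3,"ax":0,"ay":0,"az":0},{"grip":2,"tx":0,"ty":0,"tz":-3,"ax":0,"ay":0,"az":0},{"grip":2,"tx":0,"ty":0,"tz":-3,"ax":0,"ay":0,"az":0},{"grip":2,"tx":0.77,"ty":1.5,"tz":0,"ax":0,"ay":0,"az":0},{"grip":2,"tx":1.5,"ty":2.9,"tz":0,"ax":0,"ay":0,"az":0},{"grip":2,"tx":1.5,"ty":2.9,"tz":0,"ax":0,"ay":0,"az":0}], "newtons": 40}}

```text
time: 3.52
tool_pos: [566.0, 59.9, 205.7]
tcp_rot: [179.9, 0.1, 143.7]
ft_force: [1.2, -1.2, -1.4]
finger_gap: 27.2
```

Request:
{"fn": "step_arm", "kwargs": {"plan": [{"grip":2,"tx":1.5,"ty":2.9,"tz":0,"ax":0,"ay":0,"az":0},{"grip":2,"tx":1.5,"ty":2.9,"tz":0,"ax":0,"ay":0,"az":0},{"grip":2,"tx":1.5,"ty":2.9,"tz":0,"ax":0,"ay":0,"az":0},{"grip":2,"tx":1.5,"ty":2.9,"tz":0,"ax":0,"ay":0,"az":0},{"grip":2,"tx":1.23,"ty":2.35,"tz":0,"ax":0,"ay":0,"az":0},{"grip":2,"tx":0.77,"ty":1.5,"tz":0,"ax":0,"ay":0,"az":0},{"grip":2,"tx":0,"ty":0,"tz":0,"ax":0,"ay":0,"az":0},{"grip":2,"tx":0,"ty":0,"tz":0,"ax":0,"ay":0,"az":0}], "newtons": 40}}

```text
time: 4.18
tool_pos: [591.7, 232.6, 204.0]
tcp_rot: [-180.0, -0.0, 143.9]
ft_force: [1.4, -0.6, -1.6]
finger_gap: 27.1
```

Run:
```python
from h import *
s=sense(); print(s['tool_pos'],s['tcp_rot'],s['time'],s['finger_gap'],s['ft_force'].round(2))
im=snapshot("scene"); cv2.imwrite("pics/scene3.png",im[:,:,::-1]);cv2.imwrite("pics/s3c.png",cv2.resize(im[120:320,180:400,::-1],None,fx=3,fy=3))
```

```text
[591.65213688 232.57867468 204.03282279] [-1.79964845e+02 -7.64840430e-03  1.43929627e+02] 4.1833 27.088388067493256 [ 1.39 -0.61 -1.55]
```

View pics/s3c.png

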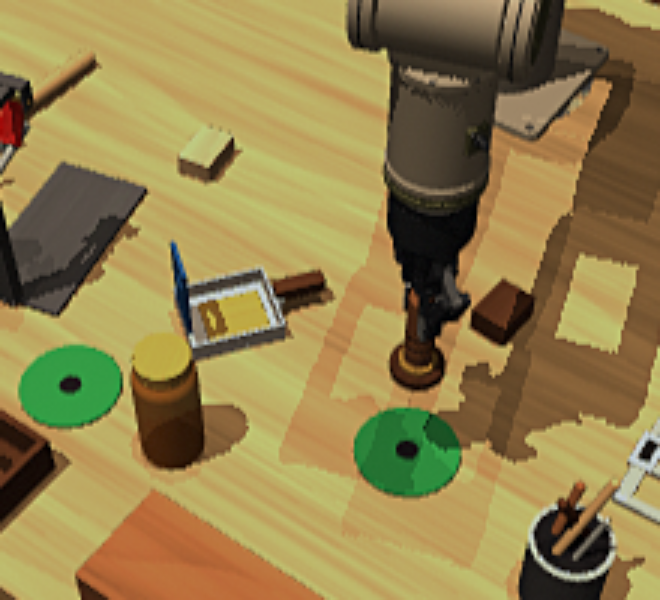

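The former hangs upright above the pad and the tray is empty and unmoved. I'll lower it about 128 mm and release.

Request:
{"fn": "step_arm", "kwargs": {"plan": [{"grip":2,"tx":0,"ty":0,"tz":2.5,"ax":0,"ay":0,"az":0},{"grip":2,"tx":0,"ty":0,"tz":3,"ax":0,"ay":0,"az":0},{"grip":2,"tx":0,"ty":0,"tz":3,"ax":0,"ay":0,"az":0},{"grip":2,"tx":0,"ty":0,"tz":2,"ax":0,"ay":0,"az":0},{"grip":2,"tx":0,"ty":0,"tz":1,"ax":0,"ay":0,"az":0},{"grip":2,"tx":0,"ty":0,"tz":0.7,"ax":0,"ay":0,"az":0},{"grip":2,"tx":0,"ty":0,"tz":0.3,"ax":0,"ay":0,"az":0},{"grip":2,"tx":0,"ty":0,"tz":0,"ax":0,"ay":0,"az":0}], "newtons": 40}}

```text
time: 4.9
tool_pos: [592.5, 231.5, 80.0]
tcp_rot: [180.0, 0.0, 143.8]
ft_force: [-0.0, -0.3, -1.4]
finger_gap: 27.4
```

Request:
{"fn": "step_arm", "kwargs": {"plan": [{"grip":2,"tx":0,"ty":0,"tz":0.1,"ax":0,"ay":0,"az":0},{"grip":2,"tx":0,"ty":0,"tz":0.1,"ax":0,"ay":0,"az":0},{"grip":2,"tx":0,"ty":0,"tz":0,"ax":0,"ay":0,"az":0},{"grip":2,"tx":0,"ty":0,"tz":0,"ax":0,"ay":0,"az":0}], "newtons": 40}}

```text
time: 5.23
tool_pos: [592.4, 232.1, 78.2]
tcp_rot: [179.9, 0.0, 143.8]
ft_force: [-0.5, -0.2, -0.8]
finger_gap: 27.0
```

Request:
{"fn": "step_arm", "kwargs": {"plan": [{"grip":2,"tx":0,"ty":0,"tz":0.1,"ax":0,"ay":0,"az":0},{"grip":2,"tx":0,"ty":0,"tz":0,"ax":0,"ay":0,"az":0},{"grip":2,"tx":0,"ty":0,"tz":0.05,"ax":0,"ay":0,"az":0},{"grip":2,"tx":0,"ty":0,"tz":0,"ax":0,"ay":0,"az":0}], "newtons": 40}}

```text
time: 5.57
tool_pos: [592.1, 231.9, 76.2]
tcp_rot: [180.0, 0.0, 143.8]
ft_force: [-0.6, -0.6, 2.2]
finger_gap: 27.4
```

The foot is on the pad (+2.2 N). Now I'll release and raise.

Request:
{"fn": "step_arm", "kwargs": {"plan": [{"grip":8.5,"tx":0,"ty":0,"tz":0,"ax":0,"ay":0,"az":0},{"grip":8.5,"tx":0,"ty":0,"tz":0,"ax":0,"ay":0,"az":0},{"grip":8.5,"tx":0,"ty":0,"tz":0,"ax":0,"ay":0,"az":0},{"grip":8.5,"tx":0,"ty":0,"tz":0,"ax":0,"ay":0,"az":0},{"grip":8.5,"tx":0,"ty":0,"tz":-1,"ax":0,"ay":0,"az":0},{"grip":8.5,"tx":0,"ty":0,"tz":-3,"ax":0,"ay":0,"az":0},{"grip":8.5,"tx":0,"ty":0,"tz":-3.5,"ax":0,"ay":0,"az":0},{"grip":8.5,"tx":0,"ty":0,"tz":-3.5,"ax":0,"ay":0,"az":0}], "newtons": 40}}

```text
time: 6.23
tool_pos: [591.2, 231.6, 186.9]
tcp_rot: [-179.9, -0.1, 143.8]
ft_force: [0.7, 0.4, -0.2]
finger_gap: 84.7
```

Run:
```python
from h import *
s=sense(); print(s['tool_pos'],s['tcp_rot'],s['time'],s['finger_gap'],s['ft_force'].round(2))
im=snapshot("scene"); cv2.imwrite("pics/s4c.png",cv2.resize(im[120:320,180:400,::-1],None,fx=3,fy=3))
```

```text
[591.1794599  231.61387743 186.87510938] [-1.79920108e+02 -6.21009526e-02  1.43825386e+02] 6.2333 84.7120934116417 [ 0.72  0.36 -0.23]
```

View pics/s4c.png

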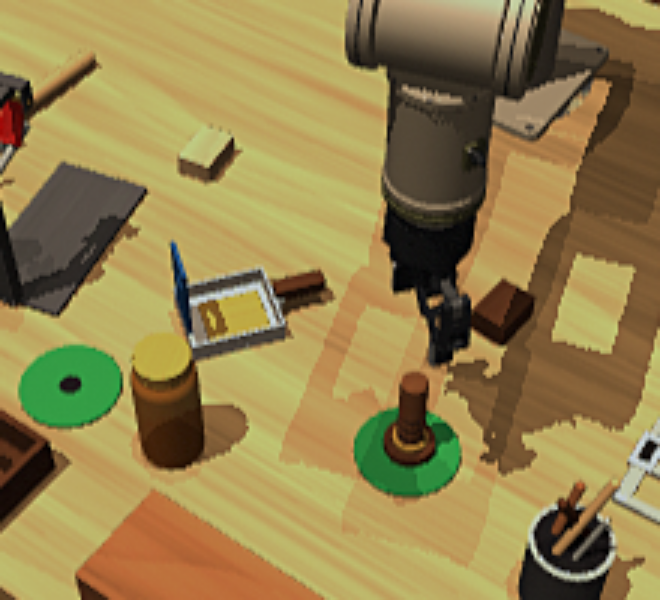

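The former stands upright in the middle of the pad. Next is the tray handle.

Request:
{"fn": "step_arm", "kwargs": {"plan": [{"grip":8.5,"tx":-0.3,"ty":-1.5,"tz":0,"ax":0,"ay":0,"az":0.4},{"grip":8.5,"tx":-0.7,"ty":-3.2,"tz":0,"ax":0,"ay":0,"az":0},{"grip":8.5,"tx":-0.7,"ty":-3.2,"tz":0,"ax":0,"ay":0,"az":0},{"grip":8.5,"tx":-0.7,"ty":-3.2,"tz":0,"ax":0,"ay":0,"az":0},{"grip":8.5,"tx":-0.7,"ty":-3.2,"tz":0,"ax":0,"ay":0,"az":0},{"grip":8.5,"tx":-0.7,"ty":-3.2,"tz":0,"ax":0,"ay":0,"az":0},{"grip":8.5,"tx":-0.7,"ty":-3.2,"tz":0,"ax":0,"ay":0,"az":0},{"grip":8.5,"tx":-0.4,"ty":-1.8,"tz":0,"ax":0,"ay":0,"az":0}], "newtons": 40}}

```text
time: 6.95
tool_pos: [496.2, 19.5, 186.5]
tcp_rot: [-180.0, 0.1, 143.4]
ft_force: [-0.3, -0.4, -0.2]
finger_gap: 85.0
```

Request:
{"fn": "step_arm", "kwargs": {"plan": [{"grip":8.5,"tx":0,"ty":0,"tz":2,"ax":0,"ay":0,"az":0},{"grip":8.5,"tx":0,"ty":0,"tz":2,"ax":0,"ay":0,"az":0},{"grip":8.5,"tx":0,"ty":0,"tz":2,"ax":0,"ay":0,"az":0},{"grip":8.5,"tx":0,"ty":0,"tz":2,"ax":0,"ay":0,"az":0},{"grip":8.5,"tx":0,"ty":0,"tz":0,"ax":0,"ay":0,"az":0},{"grip":8.5,"tx":0,"ty":0,"tz":0,"ax":0,"ay":0,"az":0}], "newtons": 40}}

```text
time: 7.45
tool_pos: [496.5, 22.0, 105.5]
tcp_rot: [-179.9, -0.1, 143.4]
ft_force: [0.4, 0.4, 0.6]
finger_gap: 85.1
```

Run:
```python
from h import *
s=sense(); print(s['tool_pos'],s['tcp_rot'],s['time'],s['ft_force'].round(2))
T=toolT(); np.save("T5.npy",T); im=snapshot("wrist"); cv2.imwrite("pics/w5.png",im[:,:,::-1])
for n,p in [("handle mid",(497.8,21,40)),("hend",(474.5,38.2,40)),("in",(521,3.5,40))]: print(n,proj("wrist",p,T))
```

```text
[496.50223544  21.96588491 105.48490069] [-1.79934445e+02 -9.82966749e-02  1.43429582e+02] 7.45 [0.41 0.36 0.64]
handle mid [[275.51991986 226.23187982]]
hend [[275.49428036 180.21521245]]
in [[275.07270977 268.95220469]]
```

View pics/w5.png

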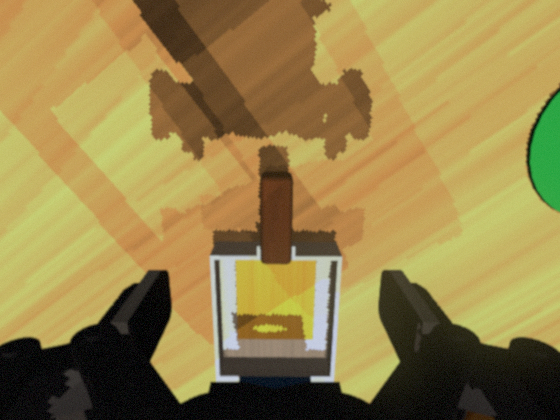

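The handle is centred between the jaws at (276,218), about 4 mm nearer its end than predicted. I'll correct by 2 mm, go down and grip.

Request:
{"fn": "step_arm", "kwargs": {"plan": [{"grip":8.5,"tx":0.2,"ty":0,"tz":2,"ax":0,"ay":0,"az":0},{"grip":8.5,"tx":0,"ty":0,"tz":2.2,"ax":0,"ay":0,"az":0},{"grip":8.5,"tx":0,"ty":0,"tz":2.2,"ax":0,"ay":0,"az":0},{"grip":8.5,"tx":0,"ty":0,"tz":1.5,"ax":0,"ay":0,"az":0},{"grip":8.5,"tx":0,"ty":0,"tz":1,"ax":0,"ay":0,"az":0},{"grip":8.5,"tx":0,"ty":0,"tz":0.4,"ax":0,"ay":0,"az":0},{"grip":8.5,"tx":0,"ty":0,"tz":0,"ax":0,"ay":0,"az":0},{"grip":8.5,"tx":0,"ty":0,"tz":0,"ax":0,"ay":0,"az":0}], "newtons": 40}}

```text
time: 8.17
tool_pos: [496.8, 23.1, 14.2]
tcp_rot: [179.9, 0.1, 143.4]
ft_force: [-0.6, 0.0, -0.2]
finger_gap: 85.4
```

Request:
{"fn": "step_arm", "kwargs": {"plan": [{"grip":1,"tx":0,"ty":0,"tz":0,"ax":0,"ay":0,"az":0},{"grip":1,"tx":0,"ty":0,"tz":0,"ax":0,"ay":0,"az":0},{"grip":1,"tx":0,"ty":0,"tz":0,"ax":0,"ay":0,"az":0},{"grip":1,"tx":0,"ty":0,"tz":0,"ax":0,"ay":0,"az":0},{"grip":1,"tx":0,"ty":0,"tz":0,"ax":0,"ay":0,"az":0},{"grip":1,"tx":0,"ty":0,"tz":0,"ax":0,"ay":0,"az":0},{"grip":1,"tx":0,"ty":0,"tz":0,"ax":0,"ay":0,"az":0}], "newtons": 110}}

```text
time: 8.75
tool_pos: [495.9, 23.1, 13.3]
tcp_rot: [180.0, 0.0, 143.4]
ft_force: [-2.6, 1.5, 4.6]
finger_gap: 18.2
```

Gripped: opening 18.2 mm. Before moving I'll measure the stand more finely.

Run:
```python
from h import *
i=cv2.imread("pics/top0.png")[150:255,360:430]; cv2.imwrite("pics/ct2.png",cv2.resize(i,None,fx=5.7,fy=5.7,interpolation=cv2.INTER_CUBIC))
i=cv2.imread("pics/scene0.png")[135:235,160:235]; cv2.imwrite("pics/cs2.png",cv2.resize(i,None,fx=6,fy=6,interpolation=cv2.INTER_CUBIC))
```

```text
(no output)
```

View pics/ct2.png

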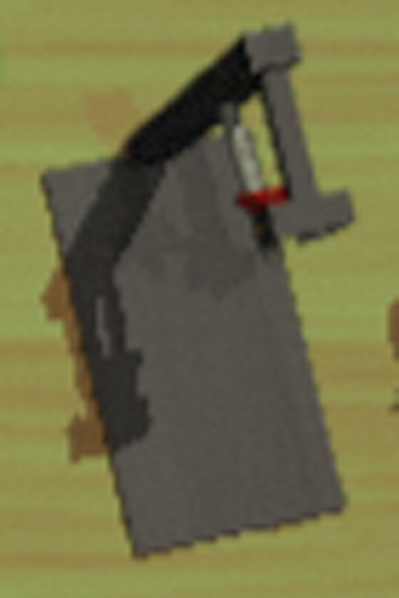

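View pics/cs2.png

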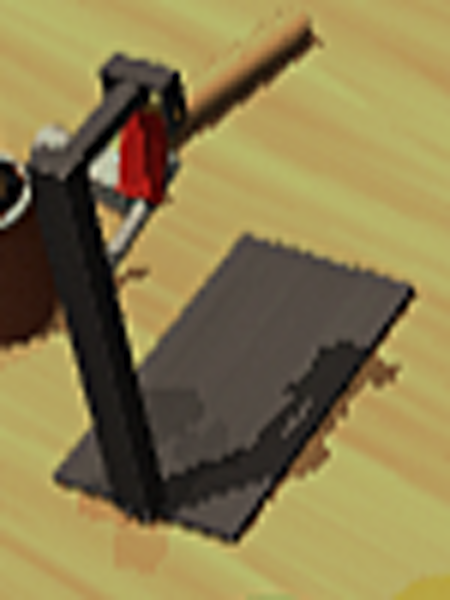

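Run:
```python
from h import *
ft=lambda x,y:(360+x/5.7-.4,150+y/5.7-.4)
fs=lambda x,y:(160+x/6-.4,135+y/6-.4)
t=[onz("top",ft(*p),8) for p in [(43,172),(137,557),(346,505)]]
s=[onz("scene",fs(*p),8) for p in [(237,540),(413,290),(250,235),(57,478)]]
for q in t+s: print(q.round(1))
yw=lambda v,o=0:np.degrees(np.arctan2(v[1],v[0]))-o
print("top yaw",yw(t[0]-t[1]),yw(t[1]-t[2],90)," c",((t[0]+t[2])/2).round(1))
print("scene yaw",yw(s[0]-s[1]),yw(s[3]-s[2]),yw(s[1]-s[2],90),yw(s[0]-s[3],90),"c",np.mean(s,0).round(1))
pf=onz("top",ft(276,65),268); print("post front top",pf.round(1))
print("cheek outer front corners? arm end", onz("top",ft(322,218),250).round(1))
# post top in both views: left-back etc
print("tip of scene post top", onz("scene",fs(57,160),268).round(1))
```

```text
[ 670.1 -185.9    8. ]
[ 455.3 -234.9    8. ]
[ 484.9 -350.5    8. ]
[ 670.3 -182.6    8. ]
[ 460.6 -231.6    8. ]
[ 481.9 -346.     8. ]
[ 695.6 -298.2    8. ]
top yaw 12.847028266910707 14.337697531018321  c [ 577.5 -268.2    8. ]
scene yaw 13.134620622325189 12.607030143989116 10.557105806586108 12.342743899458043 c [ 577.1 -264.6    8. ]
post front top [ 674.2 -245.9  268. ]
cheek outer front corners? arm end [ 606.1 -270.5  250. ]
tip of scene post top [ 681.5 -242.8  268. ]
```

The stand comes out at about (577,-267), yaw 13°. I'll lift the tray 100 mm, turn it to yaw 13, then bring it in front of the peg.

Request:
{"fn": "step_arm", "kwargs": {"plan": [{"grip":1,"tx":0,"ty":0,"tz":-1.5,"ax":0,"ay":0,"az":0},{"grip":1,"tx":0,"ty":0,"tz":-2.5,"ax":0,"ay":0,"az":0},{"grip":1,"tx":0,"ty":0,"tz":-3,"ax":0,"ay":0,"az":0},{"grip":1,"tx":0,"ty":0,"tz":-2,"ax":0,"ay":0,"az":-4},{"grip":1,"tx":0,"ty":0,"tz":-1,"ax":0,"ay":0,"az":-7},{"grip":1,"tx":0,"ty":0,"tz":0,"ax":0,"ay":0,"az":-7},{"grip":1,"tx":0,"ty":0,"tz":0,"ax":0,"ay":0,"az":-7},{"grip":1,"tx":0,"ty":0,"tz":0,"ax":0,"ay":0,"az":-7}], "newtons": 110}}

```text
time: 9.42
tool_pos: [495.5, 23.1, 112.8]
tcp_rot: [-180.0, -0.0, 175.8]
ft_force: [-0.3, 0.3, -0.9]
finger_gap: 17.9
```

Request:
{"fn": "step_arm", "kwargs": {"plan": [{"grip":1,"tx":0,"ty":0,"tz":0,"ax":0,"ay":0,"az":-7},{"grip":1,"tx":0,"ty":0,"tz":0,"ax":0,"ay":0,"az":-7},{"grip":1,"tx":0,"ty":0,"tz":0,"ax":0,"ay":0,"az":-3.6},{"grip":1,"tx":0,"ty":0,"tz":0,"ax":0,"ay":0,"az":0}], "newtons": 110}}

```text
time: 9.75
tool_pos: [495.2, 23.2, 112.3]
tcp_rot: [180.0, -0.1, -166.8]
ft_force: [-1.1, 0.5, -2.1]
finger_gap: 18.0
```

Run:
```python
from h import *
s=sense(); print(s['tool_pos'],s['tcp_rot'],s['time'],s['ft_force'].round(2),s['finger_gap'],s['joint_pos'].round(1))
np.save("T6.npy",toolT())
for n in ["scene","top"]:
    im=snapshot(n); cv2.imwrite(f"pics/{n}6.png",im[:,:,::-1])
i=cv2.imread("pics/scene6.png")[100:300,150:370]; cv2.imwrite("pics/s6c.png",cv2.resize(i,None,fx=3,fy=3,interpolation=cv2.INTER_CUBIC))
i=cv2.imread("pics/top6.png")[120:320,250:480]; cv2.imwrite("pics/t6c.png",cv2.resize(i,None,fx=3,fy=3,interpolation=cv2.INTER_CUBIC))
```

```text
[495.18324636  23.15070984 112.30290208] [ 1.79981676e+02 -6.26079371e-02 -1.66795784e+02] 9.75 [-1.06  0.52 -2.09] 18.01559392235896 [  -3.3   -3.5  109.2   -0.    74.3 -106.5]
```

View pics/s6c.png

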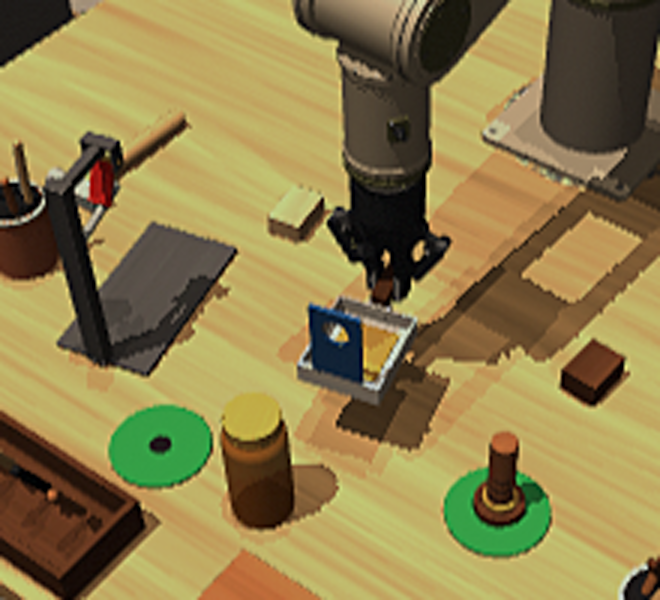

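View pics/t6c.png

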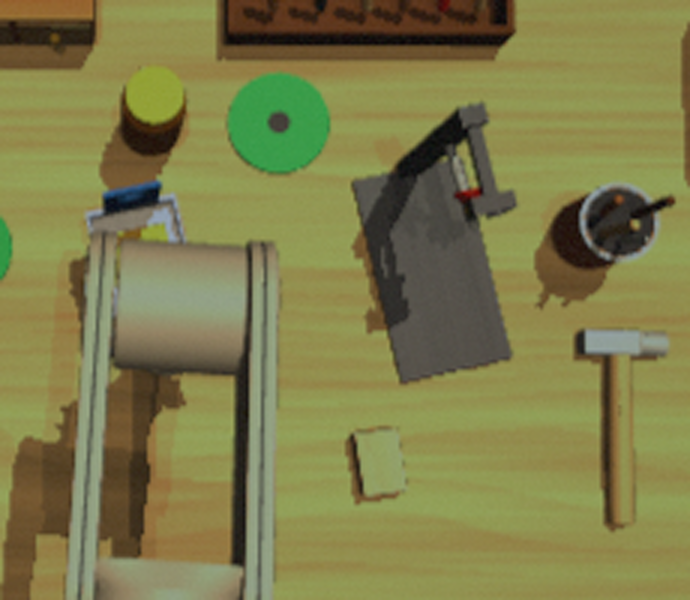

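The scene view shows the tray level in the grip, its eye at crop (337,331). I'll measure the eye against the TCP and the peg and flap in the same views.

Run:
```python
from h import *
i=cv2.imread("pics/scene6.png")[190:240,240:300]; cv2.imwrite("pics/a.png",cv2.resize(i,None,fx=12,fy=12,interpolation=cv2.INTER_CUBIC))
i=cv2.imread("pics/top6.png")[175:215,275:325]; cv2.imwrite("pics/b.png",cv2.resize(i,None,fx=12,fy=12,interpolation=cv2.INTER_CUBIC))
i=cv2.imread("pics/top6.png")[150:200,385:435]; cv2.imwrite("pics/c.png",cv2.resize(i,None,fx=12,fy=12,interpolation=cv2.INTER_CUBIC))
i=cv2.imread("pics/scene6.png")[140:190,160:210]; cv2.imwrite("pics/d.png",cv2.resize(i,None,fx=12,fy=12,interpolation=cv2.INTER_CUBIC))
```

```text
(no output)
```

View pics/a.png

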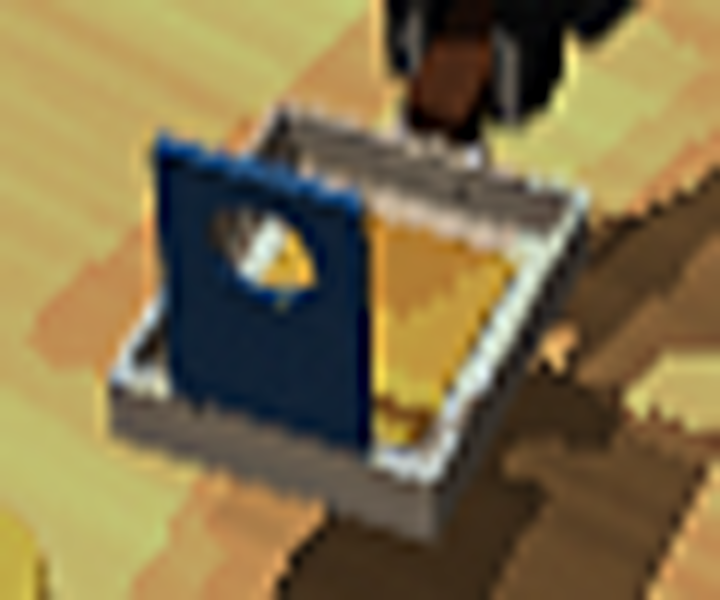

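View pics/b.png

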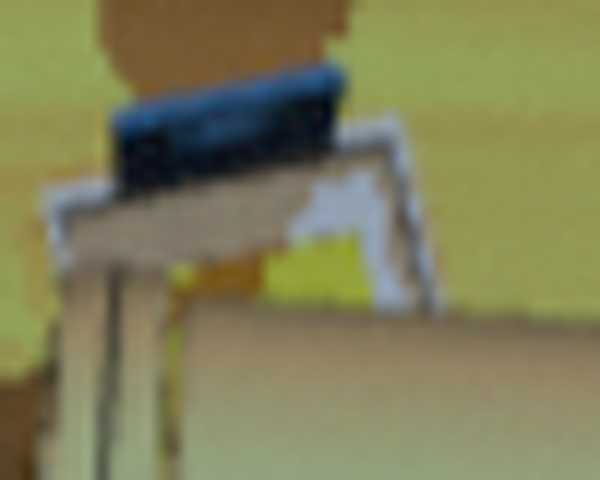

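View pics/c.png

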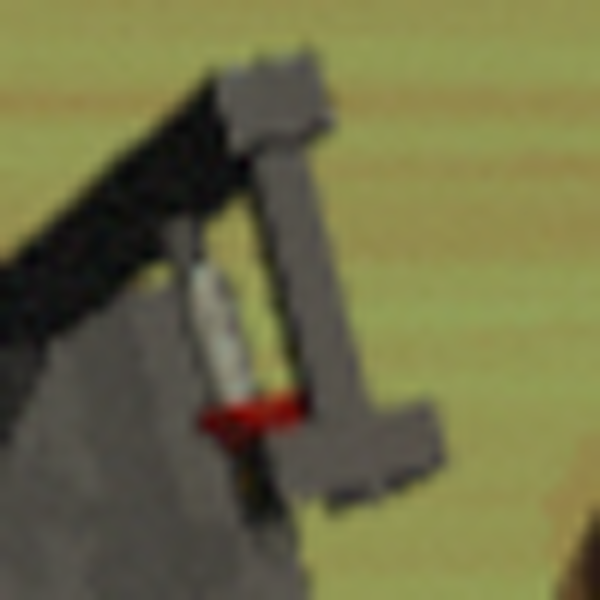

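View pics/d.png

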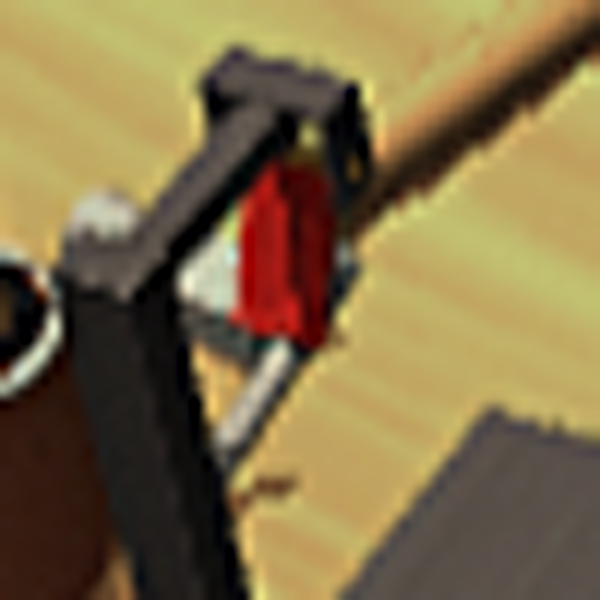

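Run:
```python
from h import *
T=np.load("T6.npy")
a=lambda x,y:(240+x/12-.46,190+y/12-.46); b=lambda x,y:(275+x/12-.46,175+y/12-.46)
p,e=tri(ray("scene",a(262,173)),ray("top",b(228,97))); print("plate top mid",p.round(1),e.round(1))
tl=np.linalg.inv(T)@np.r_[p,1]; print("in tool",tl.round(1))
for n,q in [("L",((160,143),(340,75))),("R",((365,203),(115,120)))]:
    q,e=tri(ray("scene",a(*q[0])),ray("top",b(*q[1])));print(n,q.round(1),e.round(1))
c0=np.array([577,-267,0.]); R=Rn.from_euler('z',13,degrees=True).as_matrix()
for n,q in [("tip",(15,0,193)),("root",(100,0,175)),("edge",(52,0,193)),("edgeL",(52,13,193)),("edgeR",(52,-13,193)),("postfl",(100,12,268)),("postfr",(100,-12,268)),("cheekL",(22,19,250)),("cheekR",(22,-19,250))]:
    w=c0+R@np.array(q); u=proj("top",w)[0];v=proj("scene",w)[0]
    print(n,w.round(1),"c",((u-[385,150]+.46)*12).round(),"d",((v-[160,140]+.46)*12).round())
```

```text
plate top mid [623.3  53.1 215.7] 1.3
in tool [-1.314e+02 -1.000e-01 -1.035e+02  1.000e+00]
L [628.9  27.2 215. ] 0.4
R [617.5  79.  216.4] 2.0
tip [ 591.6 -263.6  193. ] c [279. 561.] d [355. 258.]
root [ 674.4 -244.5  175. ] c [168. 222.] d [198. 511.]
edge [ 627.7 -255.3  193. ] c [239. 406.] d [283. 345.]
edgeL [ 624.7 -242.6  193. ] c [184. 418.] d [325. 358.]
edgeR [ 630.6 -268.   193. ] c [294. 394.] d [240. 332.]
postfl [ 671.7 -232.8  268. ] c [222. 148.] d [172. 255.]
postfr [ 677.1 -256.2  268. ] c [329. 124.] d [ 89. 230.]
cheekL [ 594.2 -243.5  250. ] c [257. 513.] d [370. 128.]
cheekR [ 602.7 -280.6  250. ] c [425. 475.] d [243.  92.]
```

Run:
```python
from h import *
c=lambda x,y:(385+x/12-.46,150+y/12-.46); d=lambda x,y:(160+x/12-.46,140+y/12-.46)
for n,q in [("flapL",((203,424),(325,350))),("postfl",((238,150),(133,300))),("arm?cheekFrontL",((320,515),(345,90)))]:
    p,e=tri(ray("top",c(*q[0])),ray("scene",d(*q[1])));print(n,p.round(1),e.round(1))
c0=np.array([577,-267,0.]); R=Rn.from_euler('z',13,degrees=True).as_matrix()
print(c0+R@np.array((52,13,193)),c0+R@np.array((100,12,268)))
```

```text
flapL [ 622.8 -246.1  192.6] 2.0
postfl [ 676.6 -242.9  250.7] 4.5
arm?cheekFrontL [ 592.1 -254.6  256.2] 2.3
[ 624.74287966 -242.63573433  193.        ] [ 671.73759383 -232.81245379  268.        ]
```

Request:
{"fn": "step_arm", "kwargs": {"plan": [{"grip":1,"tx":0.7,"ty":-1.5,"tz":0,"ax":0,"ay":0,"az":0},{"grip":1,"tx":1.4,"ty":-3,"tz":0,"ax":0,"ay":0,"az":0},{"grip":1,"tx":1.6,"ty":-3.3,"tz":0,"ax":0,"ay":0,"az":0},{"grip":1,"tx":1.6,"ty":-3.3,"tz":0,"ax":0,"ay":0,"az":0},{"grip":1,"tx":1.6,"ty":-3.3,"tz":0,"ax":0,"ay":0,"az":0},{"grip":1,"tx":1.6,"ty":-3.3,"tz":0,"ax":0,"ay":0,"az":0},{"grip":1,"tx":1.6,"ty":-3.3,"tz":0,"ax":0,"ay":0,"az":0},{"grip":1,"tx":1.6,"ty":-3.3,"tz":0,"ax":0,"ay":0,"az":0}], "newtons": 110}}

```text
time: 10.52
tool_pos: [435.7, -241.7, 112.8]
tcp_rot: [-180.0, 0.0, -167.1]
ft_force: [2.0, 0.5, -2.4]
finger_gap: 17.9
```

Request:
{"fn": "step_arm", "kwargs": {"plan": [{"grip":1,"tx":1.3,"ty":-2.8,"tz":0,"ax":0,"ay":0,"az":0},{"grip":1,"tx":1,"ty":-2,"tz":0,"ax":0,"ay":0,"az":0},{"grip":1,"tx":0.4,"ty":-1.2,"tz":0,"ax":0,"ay":0,"az":0},{"grip":1,"tx":0,"ty":0,"tz":0,"ax":0,"ay":0,"az":0},{"grip":1,"tx":0,"ty":0,"tz":0,"ax":0,"ay":0,"az":0}], "newtons": 110}}

```text
time: 10.93
tool_pos: [423.6, -304.5, 112.5]
tcp_rot: [180.0, -0.0, -167.1]
ft_force: [0.2, 0.4, -1.6]
finger_gap: 18.8
```

```bash
cat > look.py <<'E'
from h import *
import sys
k=sys.argv[1]
s=sense(); print(s['tool_pos'].round(1),s['tcp_rot'].round(2),s['time'],s['ft_force'].round(2),s['finger_gap'],s['joint_pos'].round(1))
np.save(f"T{k}.npy",toolT())
for n,(x,y,w,h) in [("scene",(150,130,90,75)),("top",(350,140,100,75)),("wrist",(0,0,560,420))]:
    im=snapshot(n)[:,:,::-1]; cv2.imwrite(f"pics/{n}{k}.png",im); i=im[y:y+h,x:x+w]
    f=8 if w<200 else 1.4
    cv2.imwrite(f"pics/{n}{k}c.png",cv2.resize(i,None,fx=f,fy=f,interpolation=cv2.INTER_CUBIC))
E
python3 look.py 7
```

```text
[ 423.6 -304.5  112.5] [ 1.7995e+02 -1.0000e-02 -1.6711e+02] 10.9333 [ 0.22  0.37 -1.63] 18.76132592768632 [ -41.4    0.6  105.2    0.    74.3 -144.2]
```

View pics/scene7c.png

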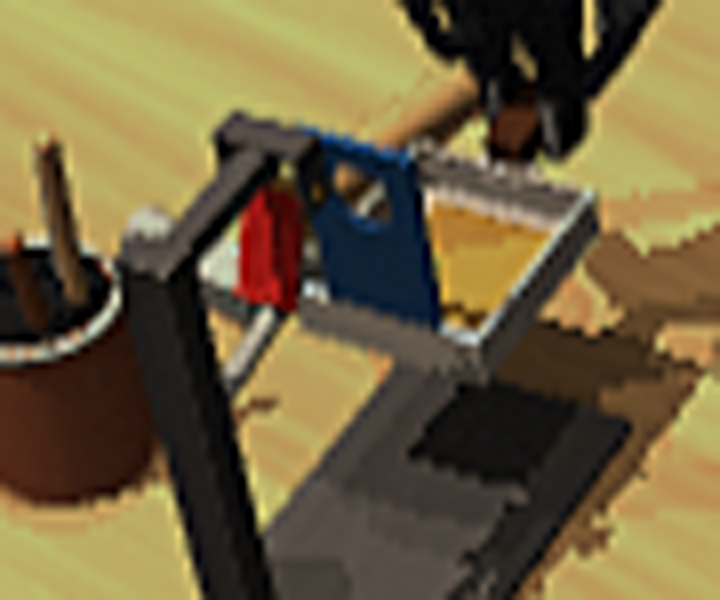

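View pics/top7c.png

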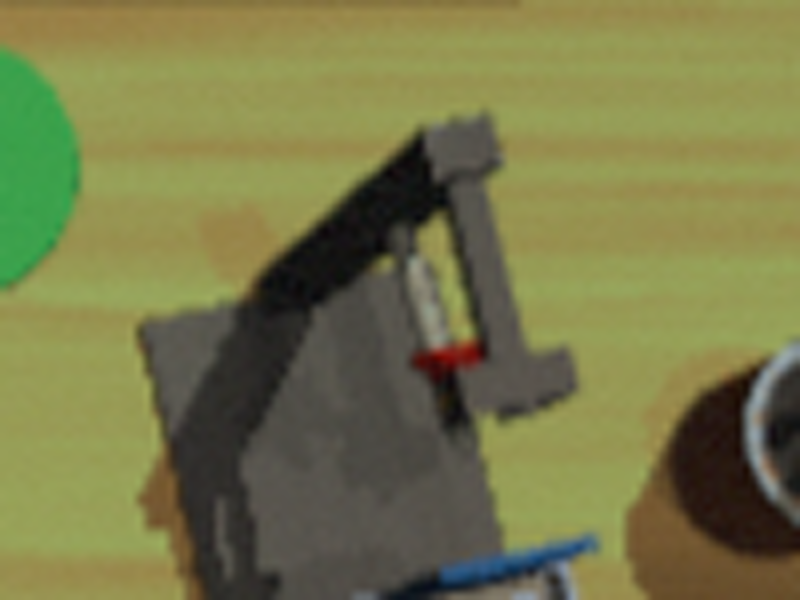

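View pics/wrist7c.png

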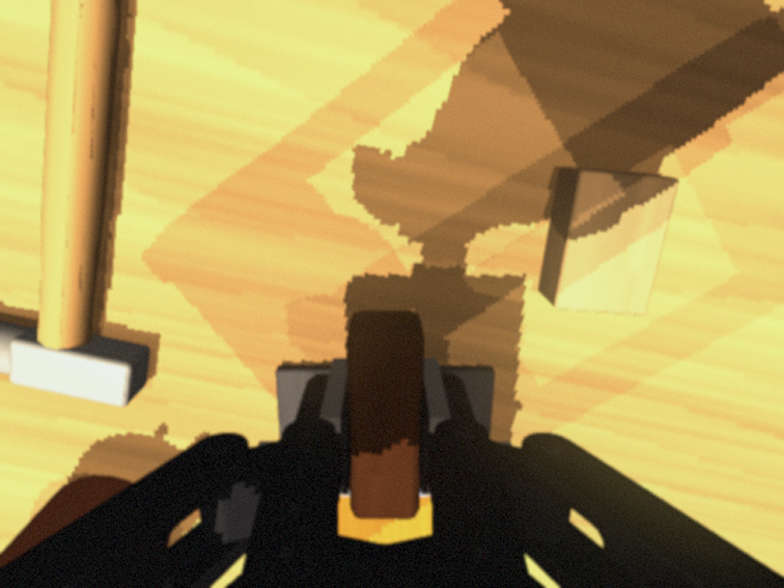

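Run:
```python
from h import *
c=lambda x,y:(350+x/8-.44,140+y/8-.44)
d=lambda x,y:(150+x/8-.44,130+y/8-.44)
for n,p,z in [("plate R",(595,543),215.5),("plate L",(440,578),215.5),("peg by flap",(436,343),185),("peg upper",(413,268),179),("tip",(457,430),193),("flapL",(413,362),193),("flapR",(485,348),193),("post fl",(433,180),268),("post fr",(497,165),268),("cheekR",(575,385),250),("armend",(510,415),250)]:
    print(n,onz("top",c(*p),z).round(1))
p,e=tri(ray("top",c(440,578)),ray("scene",d(414,157)));print("plate L corner",p.round(1),e.round(1))
p,e=tri(ray("top",c(518,560)),ray("scene",d(360,143)));print("plate mid",p.round(1),e.round(1))
T=np.load("T7.npy"); print("eye pred",(T@np.array([-131.4,0,-75.4,1]))[:3].round(1))
```

```text
plate R [ 558.2 -300.4  215.5]
plate L [ 545.9 -247.9  215.5]
peg by flap [ 631.6 -256.4  185. ]
peg upper [ 659.3 -250.5  179. ]
tip [ 599.8 -260.8  193. ]
flapL [ 623.5 -246.2  193. ]
flapR [ 628.6 -271.2  193. ]
post fl [ 671.3 -234.5  268. ]
post fr [ 676.4 -255.6  268. ]
cheekR [ 606.7 -284.6  250. ]
armend [ 596.5 -262.9  250. ]
plate L corner [ 545.9 -247.4  218.9] 0.9
plate mid [ 551.6 -273.1  217.9] 1.2
eye pred [ 551.7 -275.2  187.9]
```

Top view: plate centre at (551.7,-274), peg line extended at that x gives y ≈ -274.6, so they line up. Heights: eye ≈ 188–190, peg tip 192. I'll move onto the tip slowly.

Request:
{"fn": "step_arm", "kwargs": {"plan": [{"grip":1,"tx":-0.5,"ty":0,"tz":0,"ax":0,"ay":0,"az":0},{"grip":1,"tx":-1,"ty":0,"tz":0,"ax":0,"ay":0,"az":0},{"grip":1,"tx":-1,"ty":0,"tz":0,"ax":0,"ay":0,"az":0},{"grip":1,"tx":-1,"ty":0,"tz":0,"ax":0,"ay":0,"az":0},{"grip":1,"tx":-1,"ty":0,"tz":0,"ax":0,"ay":0,"az":0},{"grip":1,"tx":-0.5,"ty":0,"tz":0,"ax":0,"ay":0,"az":0},{"grip":1,"tx":0,"ty":0,"tz":0,"ax":0,"ay":0,"az":0}], "newtons": 110}}

```text
time: 11.67
tool_pos: [473.8, -292.7, 112.8]
tcp_rot: [-180.0, 0.0, -166.9]
ft_force: [-0.3, 0.1, -2.5]
finger_gap: 18.1
```

```bash
python3 look.py 8
```

```text
[ 473.8 -292.7  112.8] [-1.800e+02  2.000e-02 -1.669e+02] 11.6667 [-0.32  0.09 -2.46] 18.08231482550523 [ -37.     5.9   99.7    0.    74.4 -140.1]
```

View pics/scene8c.png

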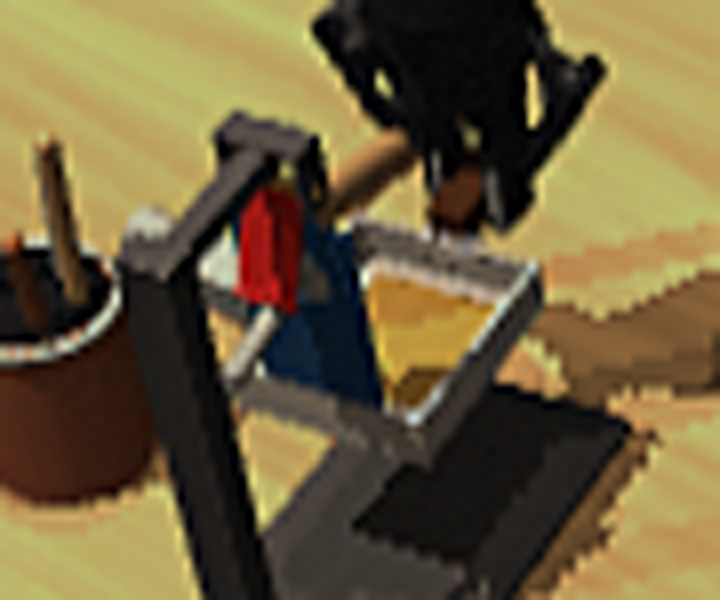

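View pics/top8c.png

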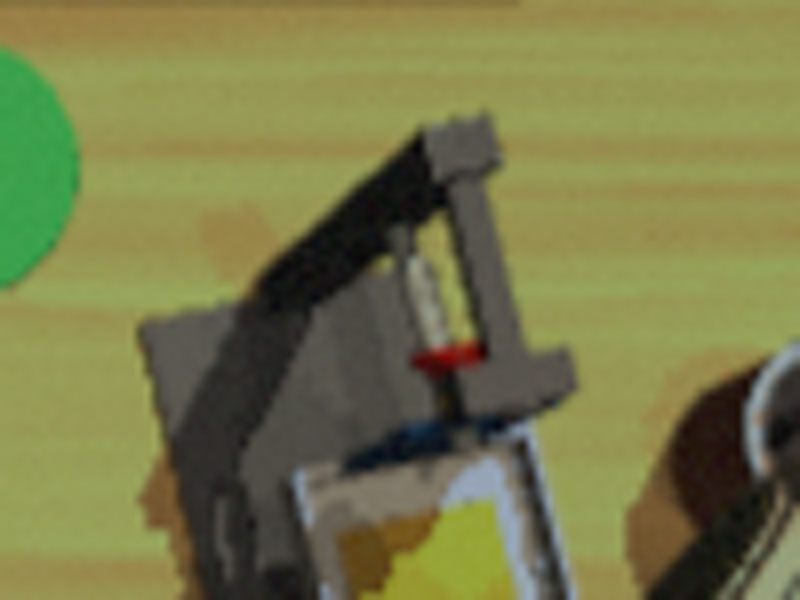

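Run:
```python
from h import *
T=np.load("T8.npy")
for n,q in [("ptL",(-129,27,-103.4)),("ptR",(-129,-27,-103.4)),("pbL",(-129,27,-10)),("eye",(-131.4,0,-75.4)),("pbR",(-129,-27,-10)),("rimL",(-129,45,-12)),("rimR",(-129,-45,-12))]:
    w=(T@np.r_[q,1])[:3]; print(n,w.round(1),((proj("top",w)[0]-[350,140]+.44)*8).round(),((proj("scene",w)[0]-[150,130]+.44)*8).round())
```

```text
ptL [ 593.3 -237.2  216.2] [406. 439.] [353. 236.]
ptR [ 605.5 -289.8  216.2] [560. 404.] [235. 202.]
pbL [ 593.3 -237.2  122.8] [341. 475.] [387. 406.]
eye [ 601.8 -262.9  188.2] [459. 427.] [302. 275.]
pbR [ 605.6 -289.8  122.8] [484. 443.] [274. 372.]
rimL [ 589.2 -219.7  124.8] [294. 485.] [425. 415.]
rimR [ 609.7 -307.3  124.8] [534. 431.] [236. 358.]
```

There's no contact force. The predicted eye at top crop (459,427) coincides with the peg tip at (455,428), so the eye is on the tip. I'll continue along the peg, descending at its slope.

Request:
{"fn": "step_arm", "kwargs": {"plan": [{"grip":1,"tx":-0.5,"ty":0,"tz":0.11,"ax":0,"ay":0,"az":0},{"grip":1,"tx":-0.8,"ty":0,"tz":0.17,"ax":0,"ay":0,"az":0},{"grip":1,"tx":-0.8,"ty":0,"tz":0.17,"ax":0,"ay":0,"az":0},{"grip":1,"tx":-0.8,"ty":0,"tz":0.17,"ax":0,"ay":0,"az":0},{"grip":1,"tx":-0.6,"ty":0,"tz":0.13,"ax":0,"ay":0,"az":0},{"grip":1,"tx":0,"ty":0,"tz":0,"ax":0,"ay":0,"az":0}], "newtons": 110}}

```text
time: 12.32
tool_pos: [507.6, -284.8, 104.8]
tcp_rot: [180.0, 0.0, -166.9]
ft_force: [0.4, 0.3, -2.7]
finger_gap: 17.9
```

```bash
python3 look.py 9
```

```text
[ 507.6 -284.8  104.8] [ 179.98    0.   -166.92] 12.3167 [ 0.4   0.31 -2.69] 17.895313951637323 [ -34.4   10.1   95.9    0.    74.  -137.4]
```

View pics/scene9c.png

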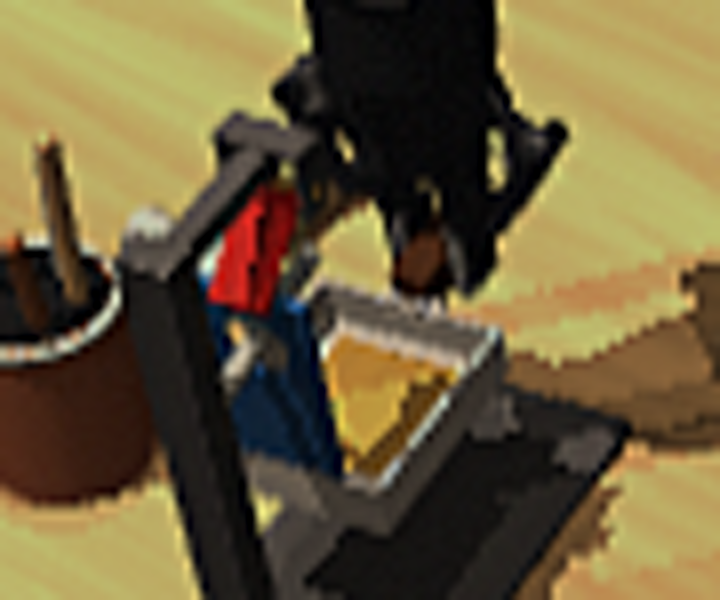

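View pics/top9c.png

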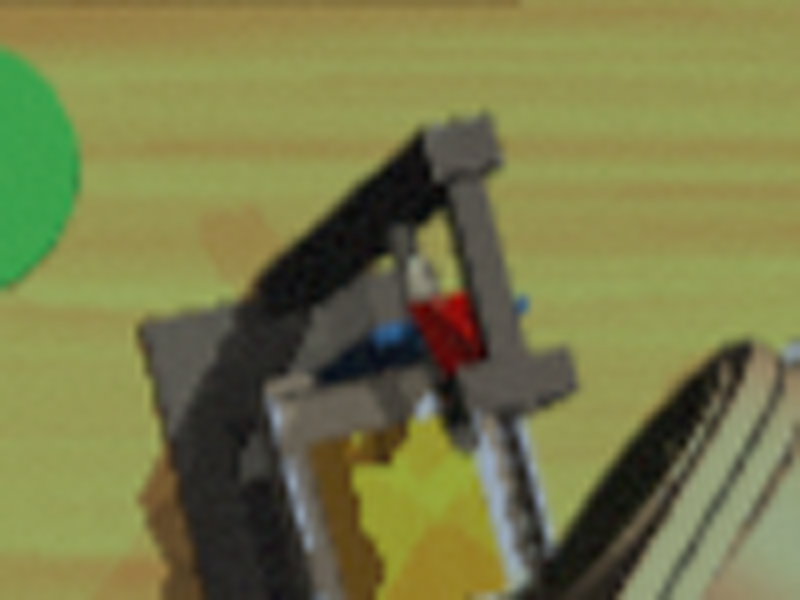

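The peg passes through the eye (scene crop (240,355)) and the plate is lifting the red flap. I'll keep going.

Request:
{"fn": "step_arm", "kwargs": {"plan": [{"grip":1,"tx":-0.5,"ty":0,"tz":0.11,"ax":0,"ay":0,"az":0},{"grip":1,"tx":-0.8,"ty":0,"tz":0.17,"ax":0,"ay":0,"az":0},{"grip":1,"tx":-0.8,"ty":0,"tz":0.17,"ax":0,"ay":0,"az":0},{"grip":1,"tx":-0.6,"ty":0,"tz":0.13,"ax":0,"ay":0,"az":0},{"grip":1,"tx":-0.4,"ty":0,"tz":0.1,"ax":0,"ay":0,"az":0},{"grip":1,"tx":0,"ty":0,"tz":0,"ax":0,"ay":0,"az":0},{"grip":1,"tx":0,"ty":0,"tz":0,"ax":0,"ay":0,"az":0}], "newtons": 110}}

```text
time: 13.05
tool_pos: [536.9, -278.2, 98.2]
tcp_rot: [180.0, -0.0, -166.9]
ft_force: [-0.7, -0.7, -1.7]
finger_gap: 18.2
```

```bash
python3 look.py 10
```

```text
[ 536.9 -278.2   98.2] [ 1.7998e+02 -2.0000e-02 -1.6694e+02] 13.05 [-0.74 -0.72 -1.68] 18.206478611645224 [ -32.2   13.9   92.3   -0.    73.8 -135.3]
```

View pics/scene10c.png

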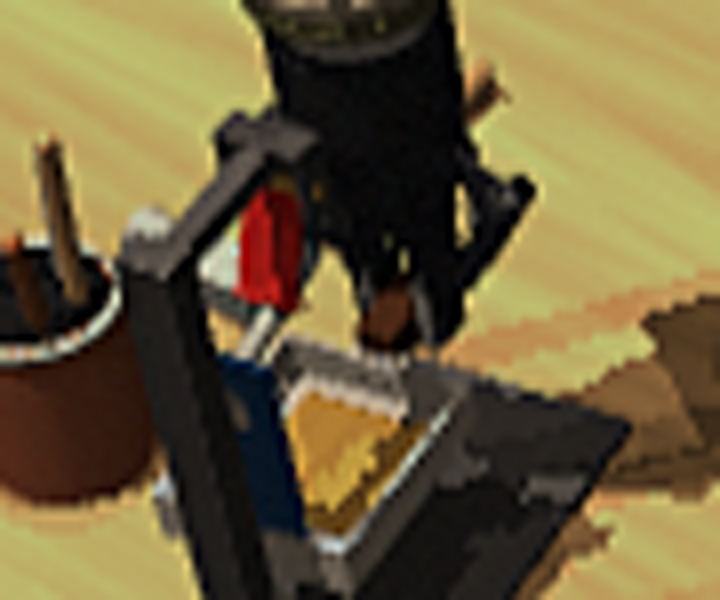

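View pics/top10c.png

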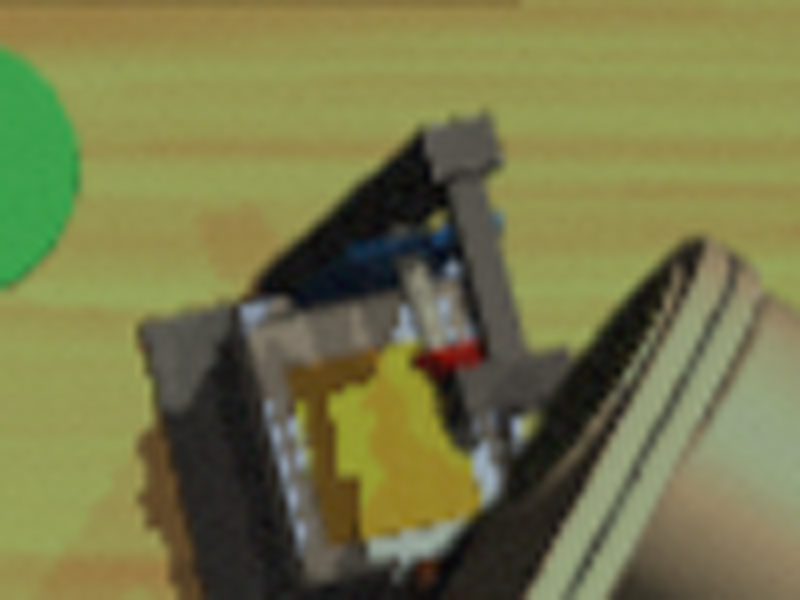

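The flap has dropped shut again in front of the plate (back at top crop (450,357)). Next I'll go forward a few mm more and lower until the peg takes the weight.

Request:
{"fn": "step_arm", "kwargs": {"plan": [{"grip":1,"tx":-0.2,"ty":0,"tz":0.1,"ax":0,"ay":0,"az":0},{"grip":1,"tx":-0.2,"ty":0,"tz":0.2,"ax":0,"ay":0,"az":0},{"grip":1,"tx":0,"ty":0,"tz":0.2,"ax":0,"ay":0,"az":0},{"grip":1,"tx":0,"ty":0,"tz":0.1,"ax":0,"ay":0,"az":0},{"grip":1,"tx":0,"ty":0,"tz":0,"ax":0,"ay":0,"az":0}], "newtons": 110}}

```text
time: 13.62
tool_pos: [540.3, -277.3, 91.9]
tcp_rot: [180.0, -0.0, -167.0]
ft_force: [0.2, 0.0, -2.3]
finger_gap: 18.2
```

Request:
{"fn": "step_arm", "kwargs": {"plan": [{"grip":1,"tx":0,"ty":0,"tz":0.1,"ax":0,"ay":0,"az":0},{"grip":1,"tx":0,"ty":0,"tz":0,"ax":0,"ay":0,"az":0}], "newtons": 110}}

```text
time: 13.78
tool_pos: [540.5, -277.5, 91.3]
tcp_rot: [180.0, -0.0, -167.0]
ft_force: [-0.9, 0.7, -2.6]
finger_gap: 18.0
```

Request:
{"fn": "step_arm", "kwargs": {"plan": [{"grip":1,"tx":0,"ty":0,"tz":0.1,"ax":0,"ay":0,"az":0},{"grip":1,"tx":0,"ty":0,"tz":0,"ax":0,"ay":0,"az":0}], "newtons": 110}}

```text
time: 13.95
tool_pos: [540.7, -277.5, 90.5]
tcp_rot: [-180.0, 0.0, -167.0]
ft_force: [-0.9, -0.6, -0.5]
finger_gap: 18.3
```

Request:
{"fn": "step_arm", "kwargs": {"plan": [{"grip":1,"tx":0,"ty":0,"tz":0.1,"ax":0,"ay":0,"az":0},{"grip":1,"tx":0,"ty":0,"tz":0,"ax":0,"ay":0,"az":0}], "newtons": 110}}

```text
time: 14.12
tool_pos: [541.0, -277.6, 89.7]
tcp_rot: [-180.0, 0.0, -167.0]
ft_force: [0.8, 0.2, 0.0]
finger_gap: 18.1
```

Request:
{"fn": "step_arm", "kwargs": {"plan": [{"grip":1,"tx":0,"ty":0,"tz":0.1,"ax":0,"ay":0,"az":0},{"grip":1,"tx":0,"ty":0,"tz":0,"ax":0,"ay":0,"az":0}], "newtons": 110}}

```text
time: 14.28
tool_pos: [541.3, -277.6, 89.0]
tcp_rot: [-180.0, 0.1, -167.0]
ft_force: [1.5, 0.9, 1.8]
finger_gap: 18.3
```

```bash
python3 look.py 11
```

```text
[ 541.3 -277.6   89. ] [-1.7996e+02  7.0000e-02 -1.6697e+02] 14.2833 [1.49 0.88 1.76] 18.336771578897615 [ -32.    14.8   92.2    0.    72.9 -135. ]
```

View pics/scene11c.png

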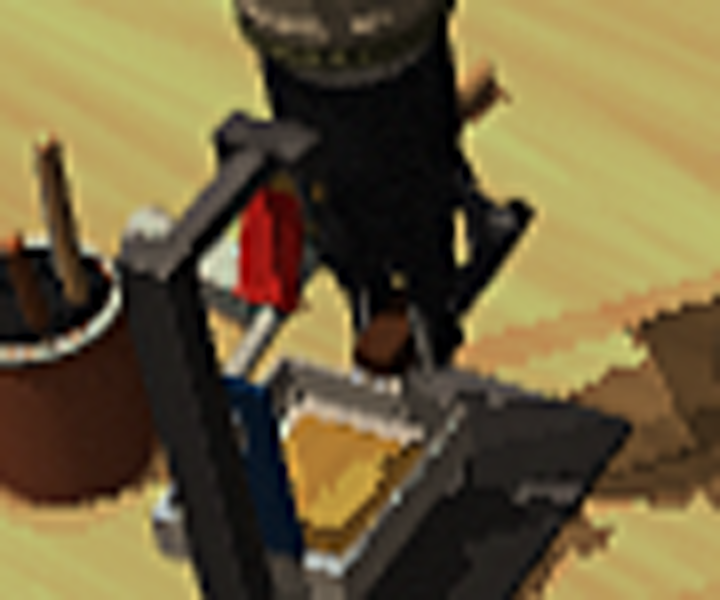

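View pics/top11c.png

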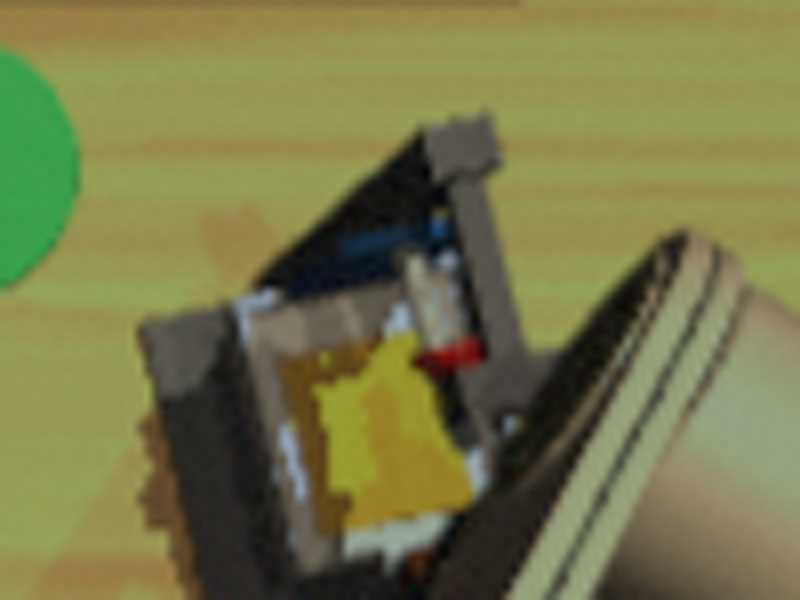

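The peg carries the tray (force changed from -2.4 to +1.8 N). I'll release and then withdraw upward.

Request:
{"fn": "step_arm", "kwargs": {"plan": [{"grip":2.6,"tx":0,"ty":0,"tz":0,"ax":0,"ay":0,"az":0},{"grip":3.2,"tx":0,"ty":0,"tz":0,"ax":0,"ay":0,"az":0},{"grip":4.5,"tx":0,"ty":0,"tz":0,"ax":0,"ay":0,"az":0},{"grip":6,"tx":0,"ty":0,"tz":0,"ax":0,"ay":0,"az":0},{"grip":7,"tx":0,"ty":0,"tz":0,"ax":0,"ay":0,"az":0},{"grip":7,"tx":0,"ty":0,"tz":0,"ax":0,"ay":0,"az":0}], "newtons": 40}}

```text
time: 14.93
tool_pos: [540.5, -277.5, 88.4]
tcp_rot: [180.0, -0.0, -167.0]
ft_force: [0.4, 0.0, -0.2]
finger_gap: 69.6
```

```bash
python3 look.py 12
```

```text
[ 540.5 -277.5   88.4] [ 1.7999e+02 -2.0000e-02 -1.6697e+02] 14.9333 [ 0.4   0.05 -0.15] 69.60050078803033 [ -32.    14.9   92.2   -0.    72.9 -135. ]
```

View pics/scene12c.png

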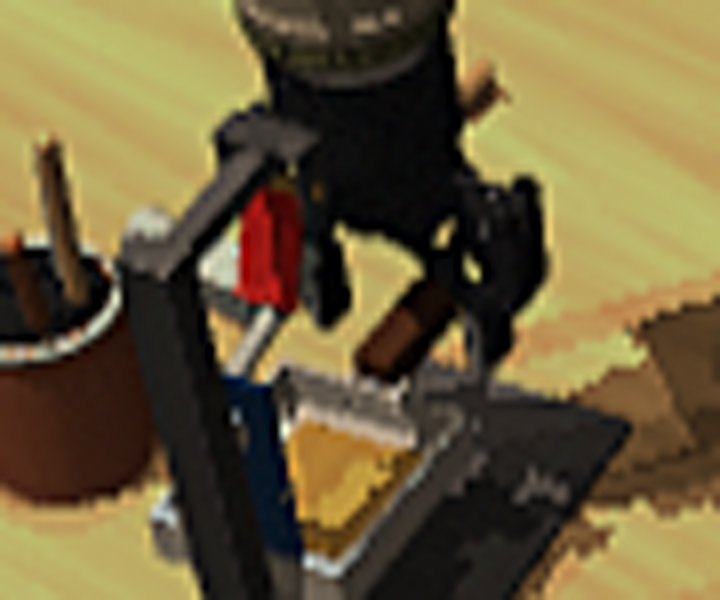

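View pics/wrist12c.png

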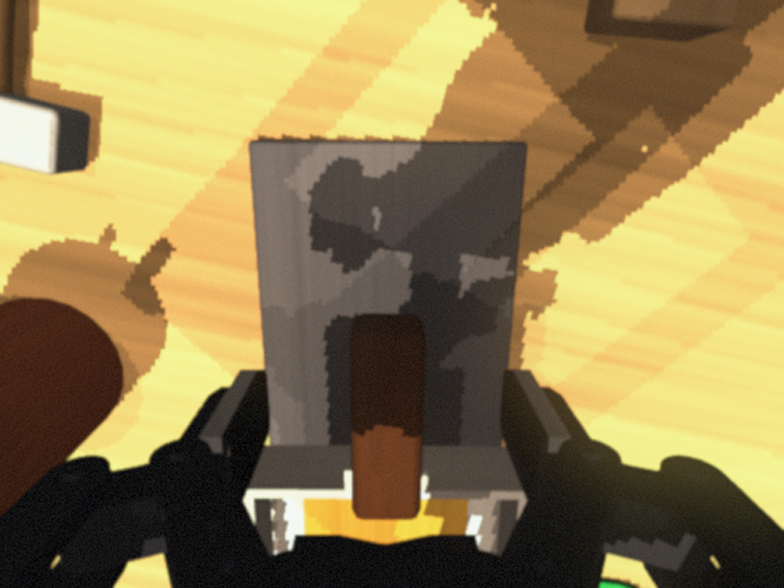

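The tray hangs on the peg with the handle free between the open fingers. The tin is off to the left, clear of the gripper. I'll go up, then back.

Request:
{"fn": "step_arm", "kwargs": {"plan": [{"grip":7,"tx":0,"ty":0,"tz":-1,"ax":0,"ay":0,"az":0},{"grip":7,"tx":0,"ty":0,"tz":-2,"ax":0,"ay":0,"az":0},{"grip":7,"tx":0,"ty":0,"tz":-3,"ax":0,"ay":0,"az":0},{"grip":7,"tx":0.3,"ty":0,"tz":-3,"ax":0,"ay":0,"az":0},{"grip":7,"tx":2,"ty":0,"tz":-2,"ax":0,"ay":0,"az":0},{"grip":7,"tx":3,"ty":0,"tz":-2,"ax":0,"ay":0,"az":0},{"grip":7,"tx":2,"ty":2,"tz":-2,"ax":0,"ay":0,"az":0},{"grip":7,"tx":1,"ty":3,"tz":0,"ax":0,"ay":0,"az":0}], "newtons": 40}}

```text
time: 15.75
tool_pos: [448.4, -250.4, 244.2]
tcp_rot: [-179.6, 0.3, -167.1]
ft_force: [1.0, 0.2, 0.9]
finger_gap: 70.1
```

Request:
{"fn": "step_arm", "kwargs": {"plan": [{"grip":7,"tx":0,"ty":3.5,"tz":0,"ax":0,"ay":0,"az":0},{"grip":7,"tx":0,"ty":3.5,"tz":0,"ax":0,"ay":0,"az":0},{"grip":7,"tx":0,"ty":3.5,"tz":0,"ax":0,"ay":0,"az":0},{"grip":7,"tx":0,"ty":3.5,"tz":0,"ax":0,"ay":0,"az":0},{"grip":7,"tx":0,"ty":1.5,"tz":0,"ax":0,"ay":0,"az":0},{"grip":7,"tx":0,"ty":0,"tz":0,"ax":0,"ay":0,"az":0},{"grip":7,"tx":0,"ty":0,"tz":0,"ax":0,"ay":0,"az":0},{"grip":7,"tx":0,"ty":0,"tz":0,"ax":0,"ay":0,"az":0}], "newtons": 40}}

```text
time: 16.42
tool_pos: [413.9, -97.1, 239.2]
tcp_rot: [-179.9, 0.0, -167.0]
ft_force: [-0.2, -0.1, -1.3]
finger_gap: 70.3
```

```bash
python3 look.py 13
python3 - <<'E'
import cv2
i=cv2.imread("pics/scene13.png")[110:310,140:360]; cv2.imwrite("pics/s13c.png",cv2.resize(i,None,fx=3,fy=3,interpolation=cv2.INTER_CUBIC))
E
```

```text
[413.9 -97.1 239.2] [-1.7994e+02  5.0000e-02 -1.6696e+02] 16.4167 [-0.22 -0.1  -1.33] 70.32156163856598 [ -20.1  -21.   110.7   -0.    90.2 -123.1]
```

View pics/s13c.png

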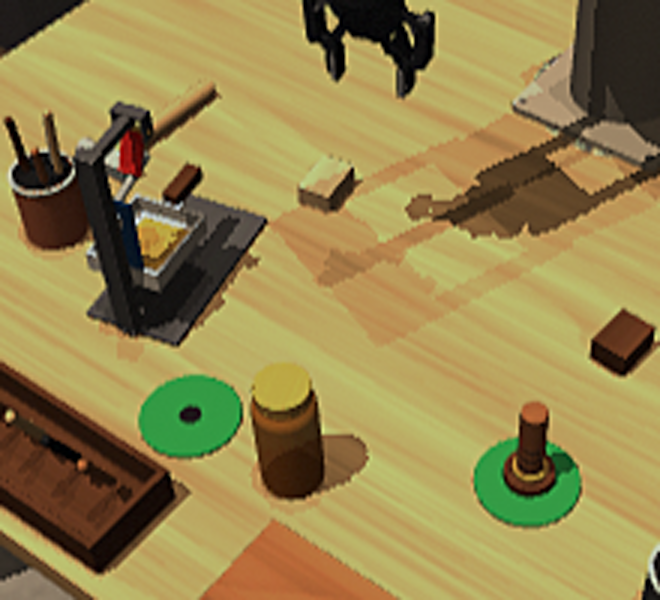

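View pics/top13.png

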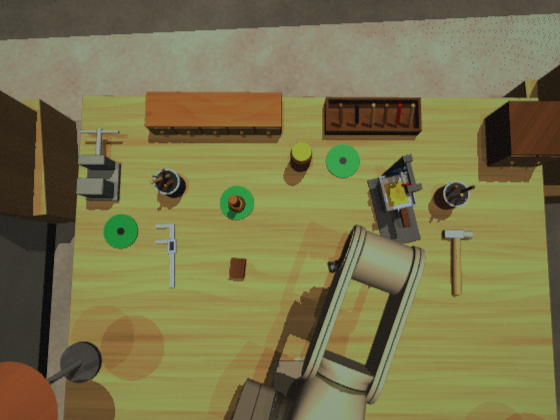

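View pics/scene13c.png

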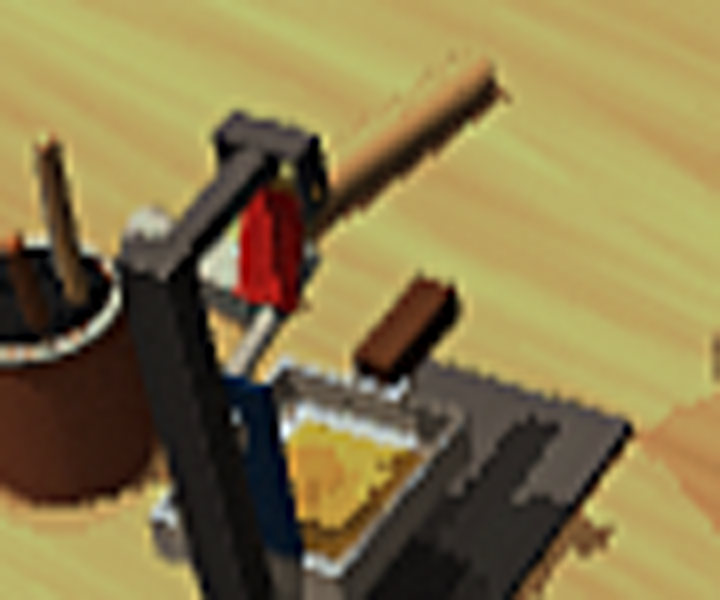

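The tray hangs on the peg with the flap shut in front of the plate, the former stands on the pad, and the other things look where they were. I'm handing in.

```bash
python3 -c "
from bench import *
print(sense()['qd'].round(2)); print(hand_in())"
```

```text
[-0.11  0.09  0.25 -0.05  0.03  0.21]
the job is handed in; nothing more can be done
None
```

The former is standing upright on the round green pad nearest the base (638 mm away). The empty tray hangs by its eye on the peg, and the job is handed in at 16.6 s.

- **Former:** in the last pictures it stands near the middle of the pad, wholly on it.
- **Tray and flap:** the eye plate lifted the red flap on the way in, and the flap dropped shut in front of it. After I let go, the tray stayed on the peg by the post with the flap still shut.
- **Arm:** it is clear of everything; no reading after a move was above about 5 N.
- **Other things on the bench:** by eye, none of the bystanders I could see had moved. The arm hid the pale block in the last top view, so I checked that one only in the scene view.
- **Disagreements between measurements:** the cameras differed by a few mm on where the stand and tray were. This was within the hole's clearance and caused no contact.

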